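# Turn the filter case face up onto the display step and straighten the row

## Robot

A 6-joint arm with a two-finger parallel gripper is mounted at the origin on the work surface. World frame = base frame: x ahead of the robot, y to its left, z up, the work surface at z = 0. Lengths are in m, angles in rad, forces in N, time in s.
With the tool pointing down it reaches from about 0.35 to 0.975 m from the base axis. Payload 4.9 kg.
Tool frame: the origin (TCP) lies midway between the tips of the shut fingers; the grasp point (between the pads) lies manip.grip_depth behind it (manip.grip_depth is the distance from the TCP to the grasp point, in m); z points along the fingers, x is the direction in which the jaws open and shut, and the axes are right-handed (so a half turn about z gives the same grasp; the last joint's range is limited). The gripper opens to 85 mm and grips with 20 to 120 N. Pads are 22 mm wide; open, the fingers measure 114 mm over their backs; the gripper's body (76 mm by 85 mm) begins 54 mm behind the grasp point. The pads swing forward as they close: fully open they stand 13 mm farther back than shut.
Start: joints at [1.104, 0.053, 1.613, -0, 1.476, -0.119], TCP at [0.213, 0.588, 0.231] pointing down, gripper open.
Joint ranges: [-3.01, 3.01], [-1.01, 2.22], [0.06, 2.58], [-1.02, 4.17], [0.09, 2.62], [-3.14, 3.14]. Speed limits (rad/s): [2.57, 2.57, 3.14, 3.14, 3.14, 3.14].

## Interface

Orientations are given as a unit quaternion [w, x, y, z].
In Python, from plant import state, grab_frame, ticket, manip gives the robot as it stands.
- The arm moves only by the tool carry_out, never from a script. Its argument "moves" is a list that holds one entry, the list of rows, each a list of 7 numbers: the turn, a rotation vector about the tool's x, y, z each as a share of 5 degrees, from -1 to 1, then the shift along the tool's x, y, z each as a share of 0.04 m, from -1 to 1, then the gripper command: -1 is shut, 1 is fully open, values between are in proportion. A call has 1 to 8 rows; each row shifts and turns the commanded pose from where the row before left it, along the tool's axes as they then stand; what a row does not reach is not made up. A row lasts 1/12 s, in which the tool goes at most 41.7 mm and 7.16 degrees, less where a joint would pass 70% of its speed; a pose out of reach is approached as far as the arm can. A call with a number of a shift or a turn outside -1 to 1 is refused whole. A call with a gripper value outside its range is refused whole. The fingers move at their own pace and stop on an object; the grip force is fixed at half the most. Time passes only in rows, so rows that do not move let the fingers close. It gives the time, the measured TCP pose, the force and the opening at its end, in the units of the state.
- state(): the state, without advancing time (a new reading comes with each control period).
- grab_frame(name): name is "side" or "top" or "wrist"; returns a dict with "frame" (384x512x3 uint8, red, green, blue), "z_map" (384x512 float32, m along the optical axis (not along the pixel's ray), 0 where there is no reading), "K" (3x3 intrinsics, pixels), "k1" (the pictures are not rectified: a ray, as slopes to the right and down, at radius r is drawn at 1 + k1 r^2 times it, then the intrinsics apply), "world_from_camera" (4x4, takes a point from camera to world coordinates); the wrist camera has in their place "hand_eye" (4x4, takes a point from camera to tool coordinates, whose origin is the TCP and whose axes are the tool frame's). Camera axes: x right, y down, z forward; pixel columns grow to the right and rows downward; lengths in m; the calibration is good to about 2 mm. A picture is of the moment at which its call begins: read the wrist's pose just before it.
- ticket.job_done(): hands the job in, once; it reports no verdict.
The state is a dict: "time": time; "joint_pos": joint angles; "joint_vel": joint speeds; "joint_efforts": joint torques, N m; "tool_pos": TCP position; "tool_rot": TCP orientation; "contact_force": force on the tool from outside, world axes, zero at the start; "ft_torque": the same for the moment, N m; "gripper_width": opening from 0.0 (shut) to 1.0 (fully open).
Only numpy, scipy, OpenCV 4.12 (cv2) and the standard library are available. Lean on these libraries where they do the work, as an engineer would, in place of code of your own. Each camera call takes 0.05 s, during which the arm holds its last target.

## Task

A filter case lies face down on the yellow table in front of the display stand. Slide it in front of the empty place in the row, push it up against the front of the plinth until it stands on edge and tips over onto the plinth, window up, then slide it back into the middle of the empty place and nudge the other two straight back as well, so that all three lie window up, evenly spaced, square and right against the rear rail. Leave the two lenses on the table where they stand.

Things in the scene. Friction and masses are not known exactly. Their poses are not given: they have to be found in the camera images.
- stand: Fixed display stand: a plywood plinth 146 deep (x 0 to 146), 460 wide (y -230 to 230), 22 high, with a shelf above it on four posts 10 thick (x = 10 and 136, y = -223 and 223), open in front and behind. Origin on the table at the middle of the plinth's plain upright front face (x = 0); x runs level into the stand, away from the robot, y along the front to the left, z up.
- rear_rail (a point): Where the plinth's top meets the rear rail, at mid-width: stand frame x = 136, y = 0, z = 22. The plywood rail runs along the whole back of the plinth; its front face is here, it is 16 high. A case touching it squarely has its centre at stand x = 80 and its front edge 24 behind the plinth's front.
- shelf_edge (a point): Middle of the lower front edge of the clear acrylic shelf: stand frame x = 0, y = 0, z = 175. The shelf covers the whole plinth, underside 175 and top 183 above the table, its front edge straight above the plinth's front, so a hand that pushes a case home must lean back towards the robot, some 25 to 45 degrees from upright, to clear it. Lenses up to 48 high stand on it.
- loose_case: The case to turn: rigid black case for a square filter, 0.13 to 0.22 kg, too wide to grip: a back tray 112 (x) by 104 (y) by 8 and on it, set in 6 all round so that the tray's rim stands out, a window lid 100 by 92 by 8 with a pale framed filter behind. Ribbed back. Starts window down before the plinth. Origin at the centre of the window face, z out of the back (up at first, down when done).
- near_rim (a point): Middle of the lower edge of the loose case's rim, on the side nearest the robot at the start: case frame x = -56, y = 0, z = 8. The rim overhangs 8 above the table there; with the far side held against the plinth, fingertips pressed on this side and raised catch the rim and lift it by friction, swinging the case up about its far edge.
- left_case: A like case (tray 112 x 104 x 8 below, lid 100 x 92 x 8 above) that lies window up on the plinth, left (+y) of the empty place, pulled forward and a little askew. Origin at the centre of its underside, z up out of the window, x towards the rear rail. Fully home, its origin is at x = 80 in the stand's frame.
- right_case: The same on the right (-y) of the empty place.
- short_lens: Bystander: a loose lens standing on the table to the left of the stand's front, 62 across, 52 high, origin at the centre of its foot.
- long_lens: Bystander: a loose lens standing on the table to the right, 68 across, 105 high, origin at the centre of its foot.
- lens_box: Fixed clear storage box of lenses far to the right, 352 x 276 x 116 high, origin at the centre of its underside.
There are look-alikes about, which are no part of the job. What is shaped like the loose_case but blue or purple is not meant.

How it is judged:
By the outcome, as a careful person would: the job done as asked, in the order asked, and still so for the second after the job is handed in, with the robot touching nothing.
It also fails if it takes over 70 s, if anything falls off the work surface, if the arm or the gripper's body presses on something with over 40 N, if the wrist force passes 120 N, or if a joint passes its speed limit or range.

## Working session

There is one attempt and no reset: what is moved stays moved. The work goes in short steps, Python scripts to look and compute and a tool call to move; the robot and the scene stay as the last step left them, time stands still between calls to the robot, and variables do not carry over. Pictures are saved under pics/ and viewed, and the job is handed in when it is done.

Besides the shell and the picture viewer there is one more tool, called after ">>>" by a JSON object that holds its "api" and its "payload", one argument or row to a line. carry_out: Moves the arm, as the interface text tells. Shift numbers are shares of 0.04 m and turn numbers shares of 5 degrees, none past 1 either way. Its arguments: {"type":"object","properties":{"moves":{"type":"array"}},"required":["moves"]}

```bash
ls; mkdir -p pics
cat > h.py <<'E'
import numpy as np, cv2
from plant import state, grab_frame, ticket, manip
from scipy.spatial.transform import Rotation as R
def shot(n,f):
    d=grab_frame(n); cv2.imwrite('pics/'+f+'.png',d['frame'][:,:,::-1]); np.savez('pics/'+f+'.npz',**{k:v for k,v in d.items()}); return d
def ray(d,u,v):
    K=d['K'];k=float(d['k1']);p=np.array([(u-K[0,2])/K[0,0],(v-K[1,2])/K[1,1]]);q=p.copy()
    for _ in range(20): q=p/(1+k*(q@q))
    return np.array([q[0],q[1],1.])
def onplane(d,u,v,z,W=None):
    W=d['world_from_camera'] if W is None else W
    r=W[:3,:3]@ray(d,u,v);o=W[:3,3];return o+r*(z-o[2])/r[2]
def bydepth(d,u,v,W=None):
    W=d['world_from_camera'] if W is None else W
    Z=d['z_map'][int(round(v)),int(round(u))];return W[:3,:3]@(ray(d,u,v)*Z)+W[:3,3]
def q2R(q): return R.from_quat([q[1],q[2],q[3],q[0]]).as_matrix()
def st():
    s=state(); print(round(s['time'],2),'pos',np.round(s['tool_pos'],4),'rot',np.round(s['tool_rot'],4),'F',np.round(s['contact_force'],1),'g',round(s['gripper_width'],2),'j',np.round(s['joint_pos'],2)); return s
E
python3 - <<'E'
from h import *
s=st(); print(manip.grip_depth); print(q2R(s['tool_rot']).round(3))
for n in ['side','top','wrist']:
    d=shot(n,n+'0'); print(n,d['K'],d['k1'],d.get('world_from_camera',d.get('hand_eye')))
E
```

```text
pics
0.0 pos [0.2127 0.587  0.23  ] rot [ 5.000e-04  8.188e-01  5.741e-01 -9.000e-04] F [ 0.  -0.5  0.7] g 1.0 j [ 1.1   0.05  1.61  0.    1.48 -0.12]
0.0187
[[ 0.341  0.94  -0.001]
 [ 0.94  -0.341 -0.002]
 [-0.002 -0.    -1.   ]]
side [[376.44295561   0.         256.16920319]
 [  0.         376.44295561 192.617113  ]
 [  0.           0.           1.        ]] 0.03657931199024909 [[-0.35044895 -0.89068078  0.28960884  0.19827388]
 [-0.93658035  0.33272303 -0.11005738  0.02745482]
 [ 0.00166646 -0.30981145 -0.95079656  1.18949705]
 [ 0.          0.          0.          1.        ]]
top [[370.17267009   0.         253.81834327]
 [  0.         370.17267009 194.66809809]
 [  0.           0.           1.        ]] -0.10738342943483227 [[-0.00244763 -0.99385862  0.11063025  0.39392167]
 [-0.99994924  0.00351381  0.00944338 -0.10788208]
 [-0.00977412 -0.11060152 -0.99381677  1.28851138]
 [ 0.          0.          0.          1.        ]]
wrist [[270.96504641   0.         254.63527268]
 [  0.         270.96504641 194.37716997]
 [  0.           0.           1.        ]] -0.03367120777640573 [[ 9.99999892e-01 -4.39622911e-04  1.48556682e-04 -6.43766646e-04]
 [ 3.69942241e-04  9.48521704e-01  3.16711919e-01 -8.23376231e-02]
 [-2.80143053e-04 -3.16711830e-01  9.48521765e-01 -1.42641877e-01]
 [ 0.00000000e+00  0.00000000e+00  0.00000000e+00  1.00000000e+00]]
```

View pics/side0.png

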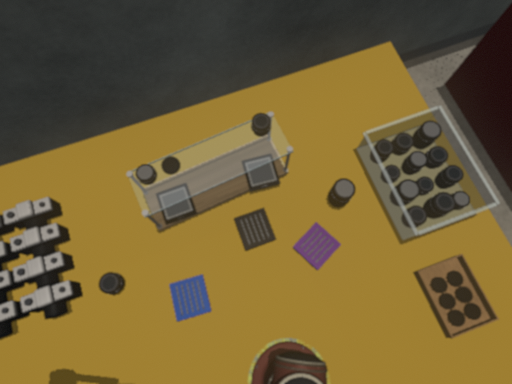

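View pics/top0.png

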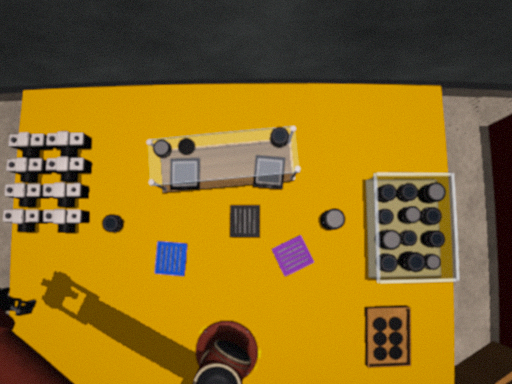

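View pics/wrist0.png

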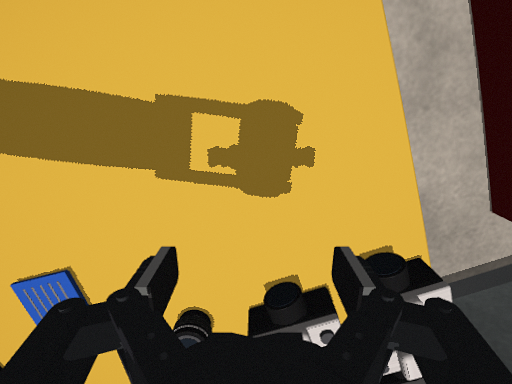

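Run:
```python
import cv2
a=cv2.imread('pics/top0.png')[115:245,140:350]; cv2.imwrite('pics/top0c.png',cv2.resize(a,None,fx=3.8,fy=3.8,interpolation=cv2.INTER_CUBIC))
a=cv2.imread('pics/side0.png')[105:255,120:320]; cv2.imwrite('pics/side0c.png',cv2.resize(a,None,fx=4,fy=4,interpolation=cv2.INTER_CUBIC))
```

```text
(no output)
```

View pics/top0c.png

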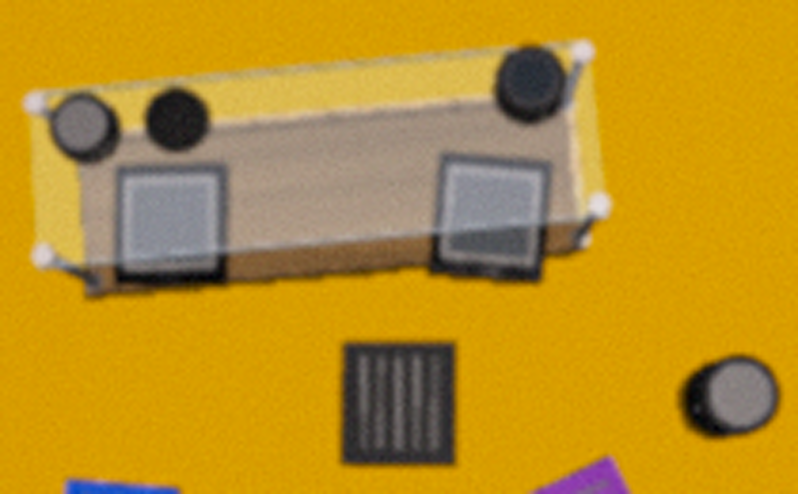

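View pics/side0c.png

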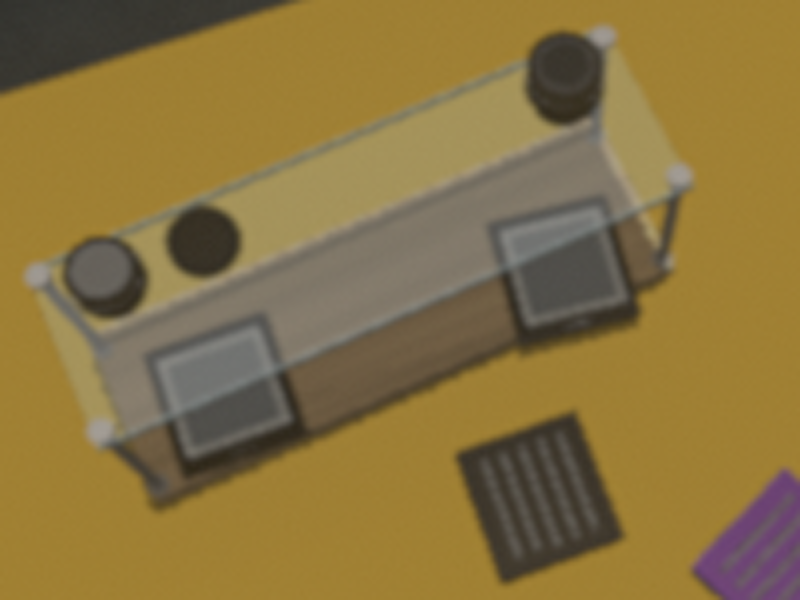

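```bash
cat >> h.py <<'E'
def load(f): return dict(np.load('pics/'+f+'.npz'))
def fitrect(src,dst):
    src=np.array(src,float)[:,:2];dst=np.array(dst,float)[:,:2]
    a=src-src.mean(0);b=dst-dst.mean(0);H=a.T@b;th=np.arctan2(H[0,1]-H[1,0],H[0,0]+H[1,1])
    c,s=np.cos(th),np.sin(th);M=np.array([[c,-s],[s,c]]);t=dst.mean(0)-M@src.mean(0)
    return th,t,np.linalg.norm(a@M.T-b,axis=1)
E
python3 - <<'E'
from h import *
t=load('top0'); s=load('side0')
ct=lambda u,v:(140+u/3.8-.4,115+v/3.8-.4); cs=lambda u,v:(120+u/4-.4,105+v/4-.4)
posts=[(136e-3,.223),(136e-3,-.223),(10e-3,.223),(10e-3,-.223)]
for nm,d,c,px in [('top',t,ct,[(35,103),(583,50),(43,256),(598,205)]),('side',s,cs,[(38,274),(602,37),(100,431),(679,176)])]:
    for z in (.175,.183,.19):
        w=[onplane(d,*c(*p),z) for p in px]; th,tt,e=fitrect(posts,w); print(nm,z,np.degrees(th),tt,e)
case=lambda d,c,px,z:[onplane(d,*c(*p),z) for p in px]
rect=[(.056,.052),(.056,-.052),(-.056,-.052),(-.056,.052)]
for nm,d,c,q in [('top',t,ct,dict(loose=[(343,342),(455,342),(456,465),(342,465)],left=[(118,168),(224,164),(224,282),(116,282)],right=[(443,155),(551,160),(541,280),(430,270)])),
  ('side',s,cs,dict(loose=[(458,454),(574,411),(623,538),(504,582)],left=[(148,355),(265,314),(303,432),(187,474)],right=[(490,227),(605,196),(638,318),(522,348)]))]:
    for k,px in q.items():
        z=.016 if k=='loose' else .028
        w=case(d,c,px,z);th,tt,e=fitrect(rect,w);print(nm,k,np.degrees(th),tt,e)
# plinth front bottom
print(onplane(t,*ct(88,294),0),onplane(t,*ct(583,249),0)); print(onplane(s,*cs(158,508),0),onplane(s,*cs(672,272),0))
# table depth check, lenses
for nm,d,c,p in [('top',t,ct,[(742,395),(730,405)]) ]:
    for a in p: print(bydepth(d,*c(*a)))
print(bydepth(t,113,222),bydepth(t,245,225))
E
```

```text
top 0.175 5.08132326891817 [ 0.56913799 -0.00643107] [0.00220947 0.0034044  0.00252935 0.00198501]
top 0.183 5.081323268918167 [ 0.56735675 -0.00720639] [0.00052913 0.00178386 0.00086137 0.00087491]
top 0.19 5.081323268918164 [ 0.56579816 -0.0078848 ] [0.00094228 0.0007102  0.00066341 0.00161404]
side 0.175 4.9086152375036125 [ 0.57241964 -0.00518445] [0.00255747 0.00231051 0.00299484 0.00285731]
side 0.183 4.908615237503609 [ 0.56889571 -0.00497632] [0.00094522 0.00053693 0.00123195 0.00101491]
side 0.19 4.908615237503608 [ 0.56581226 -0.00479421] [0.00124377 0.00120687 0.00078478 0.00063378]
top loose -0.06736942755495227 [ 0.44562462 -0.06386071] [0.00111293 0.00129628 0.00070348 0.00084116]
top left 0.7018020209127821 [0.60911671 0.14469498] [0.00430216 0.00324134 0.00289646 0.00398578]
top right -5.127772036300529 [ 0.61479138 -0.14809991] [0.00492688 0.00192077 0.0027857  0.00203973]
side loose -0.11149649669471781 [ 0.44544292 -0.06154245] [0.00279061 0.00188804 0.00261715 0.00218938]
side left 0.2519621705767911 [0.6097763  0.14598541] [0.00419761 0.00385732 0.00528002 0.0049495 ]
side right -5.780966968805981 [ 0.61262    -0.14503431] [0.00349468 0.00122244 0.00398271 0.00208681]
[0.54810407 0.22645388 0.        ] [ 0.58835816 -0.2337266   0.        ]
[0.54638805 0.22723006 0.        ] [ 0.59007043 -0.2347346   0.        ]
[ 0.44768403 -0.3559854   0.10617386]
[ 0.43924284 -0.34516115  0.10837361]
[0.43966752 0.38306105 0.05253602] [ 0.43102554 -0.06520642  0.01394079]
```

>>> {"api": "carry_out", "payload": {
  "moves": [
    [[0,0,-1,0,0,0,0],[0,0,-1,0,0,0,0],[0,0,-1,0,0,0,0],[0,0,-1,0,0,0,0],[0,0,0,-0.956,0.342,0,0],[0,0,0,-0.956,0.342,0,0],[0,0,0,-0.956,0.342,0,0],[0,0,0,-0.956,0.342,0,0]]
  ]
}}

```text
time: 0.82
tool_pos: [0.2679, 0.433, 0.2307]
tool_rot: [0.0, 0.706, 0.708, -0.0]
contact_force: [-0.2, -0.4, 0.3]
gripper_width: 0.499
```

>>> {"api": "carry_out", "payload": {
  "moves": [
    [[0,0,0,-0.956,0.342,0,0],[0,0,0,-0.956,0.342,0,0],[0,0,0,-0.956,0.342,0,0],[0,0,0,-0.956,0.342,0,0],[0,0,0,-0.956,0.342,0,0],[0,0,0,-0.956,0.342,0,0],[0,0,0,-0.956,0.342,0,0],[0,0,0,-0.956,0.342,0,0]]
  ]
}}

```text
time: 1.48
tool_pos: [0.3777, 0.1271, 0.2312]
tool_rot: [0.0, 0.707, 0.708, 0.0]
contact_force: [0.7, 0.3, -0.3]
gripper_width: 0.5
```

>>> {"api": "carry_out", "payload": {
  "moves": [
    [[0,0,0,-0.956,0.342,0.7,0],[0,0,0,-0.956,0.342,0.7,0],[0,0,0,-0.956,0.342,0.7,0],[0,0,0,-0.956,0.342,0.6,0],[0,0,0,-0.956,0.342,0.5,0],[0,0,0,0,0,0,0],[0,0,0,0,0,0,0]]
  ]
}}

```text
time: 2.07
tool_pos: [0.4363, -0.0381, 0.119]
tool_rot: [-0.002, 0.708, 0.706, -0.001]
contact_force: [-0.1, 0.8, 0.3]
gripper_width: 0.5
```

Run:
```python
from h import *
s=st(); d=shot('wrist','w1'); np.save('pics/w1s.npy',np.r_[s['tool_pos'],s['tool_rot']])
```

```text
2.07 pos [ 0.4363 -0.0381  0.119 ] rot [-0.0019  0.708   0.7062 -0.0009] F [-0.1  0.8  0.3] g 0.5 j [-0.26 -0.32  2.14  0.    1.32 -1.83]
```

View pics/w1.png

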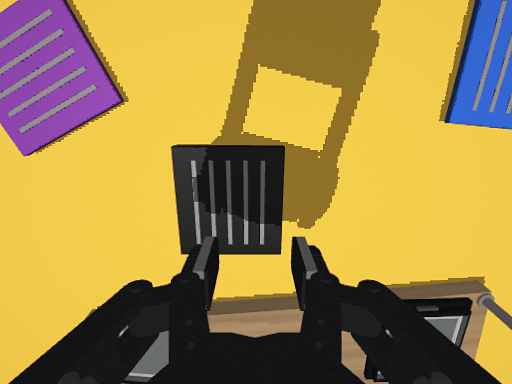

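```bash
cat >> h.py <<'E'
def wristW(d,s):
    T=np.eye(4);T[:3,:3]=q2R(s[3:]);T[:3,3]=s[:3];return T@d['hand_eye']
E
python3 - <<'E'
from h import *
d=load('w1');W=wristW(d,np.load('pics/w1s.npy'))
px=[(172,146),(285,146),(281,253),(180,254)]
w=[onplane(d,*p,.016,W) for p in px];print(np.round(w,4)); 
print(fitrect([(-.056,-.052),(-.056,.052),(.056,.052),(.056,-.052)],w))
print(bydepth(d,230,170,W),bydepth(d,400,200,W))
E
```

```text
[[ 0.389  -0.1129  0.016 ]
 [ 0.3895 -0.0106  0.016 ]
 [ 0.4992 -0.0112  0.016 ]
 [ 0.5001 -0.1156  0.016 ]]
(np.float64(-0.006868469542256621), array([ 0.44443416, -0.06257781]), array([0.00158807, 0.00078188, 0.00163734, 0.00064757]))
[ 0.41154873 -0.06101719  0.01578453] [0.44700548 0.11186698 0.00094782]
```

>>> {"api": "carry_out", "payload": {
  "moves": [
    [[0,0,0,-0.31,0.11,0.8,0],[0,0,0,-0.3,0.1,0.8,0],[0,0,0,0,0,0.7,0],[0,0,0,0,0,0.1,0],[0,0,0,0,0,0.1,0],[0,0,0,0,0,0,0]]
  ]
}}

```text
time: 2.62
tool_pos: [0.4463, -0.0605, 0.0217]
tool_rot: [0.0, 0.706, 0.708, 0.0]
contact_force: [-0.4, 0.2, -0.3]
gripper_width: 0.501
```

>>> {"api": "carry_out", "payload": {
  "moves": [
    [[0,0,0,0,0,0.06,0],[0,0,0,0,0,0.06,0],[0,0,0,0,0,0.06,0],[0,0,0,0,0,0,0]]
  ]
}}

```text
time: 2.95
tool_pos: [0.4464, -0.0613, 0.0142]
tool_rot: [0.001, 0.707, 0.708, 0.0]
contact_force: [-0.3, 0.3, 0.7]
gripper_width: 0.5
```

>>> {"api": "carry_out", "payload": {
  "moves": [
    [[0,0,0,0,0,0.04,0],[0,0,0,0,0,0.04,0],[0,0,0,0,0,0,0]]
  ]
}}

```text
time: 3.2
tool_pos: [0.4464, -0.0614, 0.014]
tool_rot: [-0.001, 0.707, 0.708, -0.001]
contact_force: [-13.4, 4.3, 26.0]
gripper_width: 0.504
```

>>> {"api": "carry_out", "payload": {
  "moves": [
    [[0,0,0,0,0,0.03,0],[0,0,0,0,0,0,0]]
  ]
}}

```text
time: 3.37
tool_pos: [0.4465, -0.0614, 0.014]
tool_rot: [-0.002, 0.707, 0.708, -0.001]
contact_force: [-17.4, 5.5, 35.6]
gripper_width: 0.498
```

>>> {"api": "carry_out", "payload": {
  "moves": [
    [[0,0,0,0,0,-0.05,0],[0,0,-0.15,0.08,0.11,0,0],[0,0,-0.15,0.155,0.21,0,0],[0,0,-0.15,0.155,0.21,0,0]]
  ]
}}

```text
time: 3.7
tool_pos: [0.4683, -0.0472, 0.0141]
tool_rot: [0.002, 0.692, 0.722, -0.001]
contact_force: [-5.6, -5.6, 13.7]
gripper_width: 0.501
```

Run:
```python
from h import *
s=st(); d=shot('wrist','w2'); np.save('pics/w2s.npy',np.r_[s['tool_pos'],s['tool_rot']])
```

```text
3.7 pos [ 0.4683 -0.0472  0.0141] rot [ 0.002   0.6922  0.7217 -0.0009] F [-5.6 -5.6 13.7] g 0.5 j [-0.26 -0.07  2.13 -0.    1.08 -1.87]
```

View pics/w2.png

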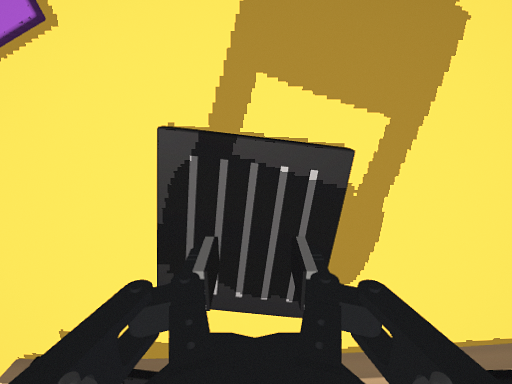

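Run:
```python
from h import *
d=load('w2');W=wristW(d,np.load('pics/w2s.npy'))
px=[(158,127),(354,151),(310,318)]
w=[onplane(d,*p,.016,W) for p in px];print(np.round(w,4)); 
print(fitrect([(-.056,-.052),(-.056,.052),(.056,.052)],w))
```

```text
[[ 0.3988 -0.0995  0.016 ]
 [ 0.4068  0.0019  0.016 ]
 [ 0.5163 -0.0093  0.016 ]]
(np.float64(-0.09229579281336207), array([ 0.45759573, -0.05458791]), array([0.00242845, 0.00044469, 0.00226915]))
```

>>> {"api": "carry_out", "payload": {
  "moves": [
    [[0,0,0,0,0,-0.6,0],[0,0,-0.26,0,0,-0.7,0],[0,0,-0.26,0,0,0,0],[0,0,0,0.05,-0.85,0,0],[0,0,0,0.05,-0.85,0,0],[0,0,0,0,-0.85,0,0],[0,0,0,0,0,0,0],[0,0,0,0,0,0,0]]
  ]
}}

```text
time: 4.42
tool_pos: [0.3634, -0.05, 0.0626]
tool_rot: [0.001, 0.676, 0.736, 0.0]
contact_force: [1.1, -0.1, 0.7]
gripper_width: 0.498
```

>>> {"api": "carry_out", "payload": {
  "moves": [
    [[0,0,0,0,0,0.7,0],[0,0,0,0,0,0.6,0],[0,0,0,0,0,0.14,0],[0,0,0,0,0.2,0,0],[0,0,0,0,0.25,0,0],[0,0,0,0,0.2,0,0],[0,0,0,0,0.2,0,0],[0,0,0,0,0.2,0,0]]
  ]
}}

```text
time: 5.08
tool_pos: [0.4078, -0.0466, 0.006]
tool_rot: [0.0, 0.676, 0.737, -0.0]
contact_force: [-1.0, -0.8, 0.9]
gripper_width: 0.497
```

>>> {"api": "carry_out", "payload": {
  "moves": [
    [[0,0,0,0,0.2,0,0],[0,0,0,0,0.2,0,0],[0,0,0,0,0.2,0,0],[0,0,0,0,0,0,0]]
  ]
}}

```text
time: 5.42
tool_pos: [0.4323, -0.0445, 0.0061]
tool_rot: [0.001, 0.676, 0.737, 0.001]
contact_force: [-0.4, -0.5, -0.2]
gripper_width: 0.498
```

Run:
```python
from h import *
s=st(); d=shot('wrist','w3'); np.save('pics/w3s.npy',np.r_[s['tool_pos'],s['tool_rot']])
```

```text
5.42 pos [ 0.4323 -0.0445  0.0061] rot [7.000e-04 6.759e-01 7.369e-01 5.000e-04] F [-0.4 -0.5 -0.2] g 0.5 j [-0.27 -0.15  2.22  0.    1.07 -1.93]
```

View pics/w3.png

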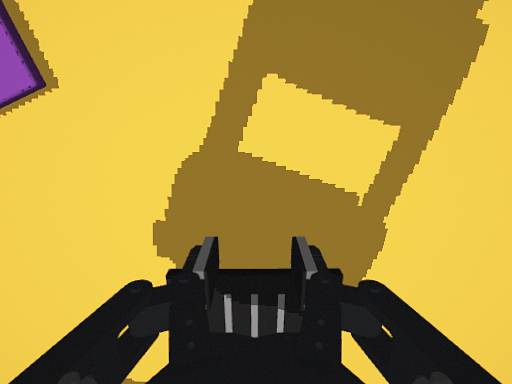

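Run:
```python
from h import *
for n,(x0,x1,y0,y1) in dict(top=(140,350,115,245),side=(120,320,105,255)).items():
    d=shot(n,n+'3'); a=cv2.imread(f'pics/{n}3.png')[y0:y1,x0:x1]; cv2.imwrite(f'pics/{n}3c.png',cv2.resize(a,None,fx=3.8 if n=='top' else 4,fy=3.8 if n=='top' else 4,interpolation=cv2.INTER_CUBIC))
```

```text
(no output)
```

View pics/top3c.png

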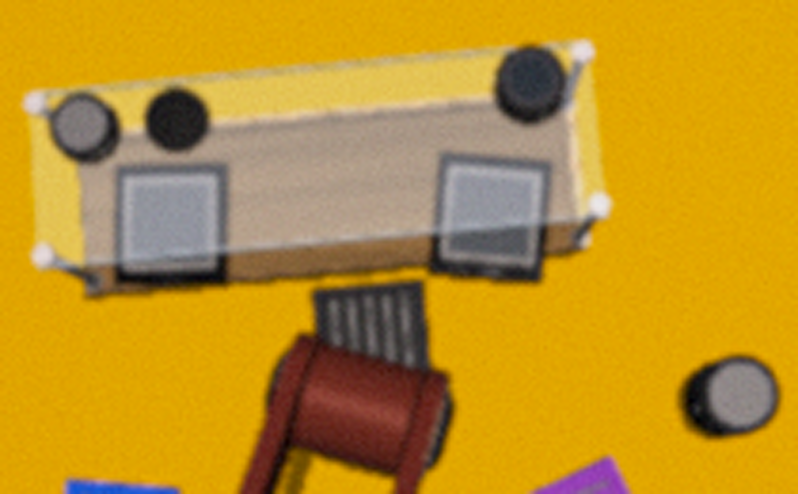

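View pics/side3c.png

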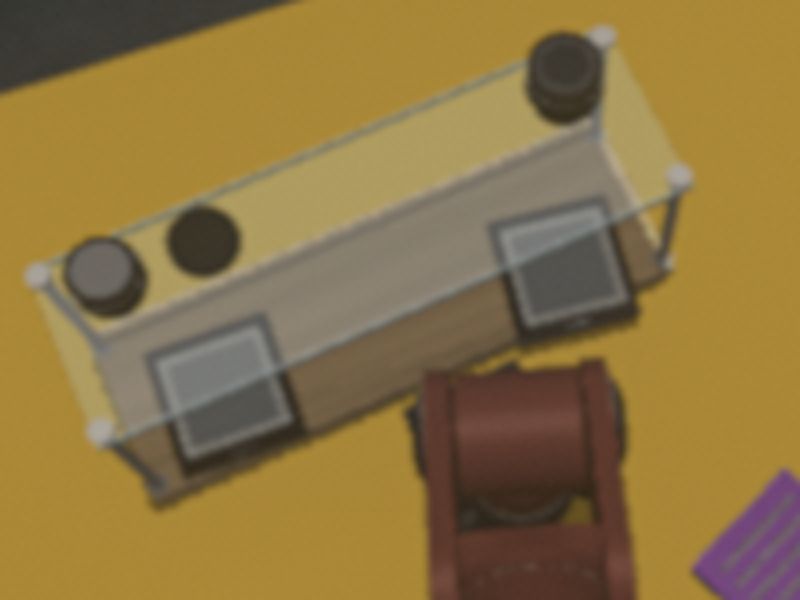

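```bash
cat >> h.py <<'E'
SO=np.array([.568,-.006]);SY=np.radians(5.0)
ex=np.array([np.cos(SY),np.sin(SY)]);ey=np.array([-ex[1],ex[0]])
def ts(p): d=np.array(p[:2])-SO; return np.array([d@ex,d@ey])
def tw(x,y): return SO+x*ex+y*ey
E
python3 - <<'E'
from h import *
d=load('top3');ct=lambda u,v:(140+u/3.8-.4,115+v/3.8-.4)
for p in [(314,291),(423,282)]: print(ts(onplane(d,*ct(*p),.016)))
print('tcp',ts([.4323,-.0445]))
w=load('w3');W=wristW(w,np.load('pics/w3s.npy'))
for p in [(210,270),(300,270),(168,270),(340,270)]: print('near',ts(onplane(w,*p,.016,W)))
for k in [(.147,),]: pass
for nm,c in dict(left=[.6094,.1453],right=[.6137,-.1466]).items(): print(nm,ts(c))
E
```

```text
[-0.01806501  0.0213926 ]
[-0.01887189 -0.07843498]
tcp [-0.13853912 -0.02652646]
near [-0.13111501 -0.05226788]
near [-0.13104987 -0.00078982]
near [-0.13101416 -0.07643485]
near [-0.13089751  0.02222013]
left [0.05442912 0.14711601]
right [ 0.033272   -0.14404799]
```

>>> {"api": "carry_out", "payload": {
  "moves": [
    [[0,0,0,0,-0.2,0,-1],[0,0,0,0,0,-0.8,-1],[0,0,0,-0.7,0,-0.2,-1],[0,0,0,-0.7,0.5,0,-1],[0,0,0,-0.7,0.6,0,-1],[0,0,0,-0.1,0.56,0,-1],[0,0,0,0,0,0,-1],[0,0,0,0,0,0,-1]]
  ]
}}

```text
time: 6.23
tool_pos: [0.4958, -0.1273, 0.0455]
tool_rot: [-0.0, 0.676, 0.737, -0.0]
contact_force: [0.1, 0.8, 0.2]
gripper_width: 0.001
```

Run:
```python
from h import *
s=st(); print(ts(s['tool_pos'])); d=shot('wrist','w4'); np.save('pics/w4s.npy',np.r_[s['tool_pos'],s['tool_rot']])
```

```text
6.23 pos [ 0.4958 -0.1273  0.0455] rot [-5.000e-04  6.762e-01  7.367e-01 -2.000e-04] F [0.1 0.8 0.2] g 0.0 j [-0.4  -0.02  2.02  0.    1.15 -2.05]
[-0.08252518 -0.11458476]
```

View pics/w4.png

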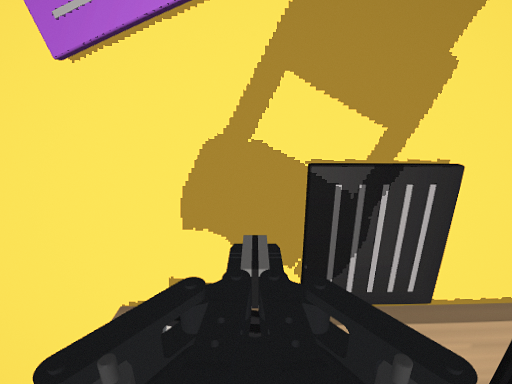

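>>> {"api": "carry_out", "payload": {
  "moves": [
    [[0,0,0,0,0,0.8,-1],[0,0,0,0,0,0.19,-1],[0,0,0,0.2,0,0,-1],[0,0,0,0.2,0,0,-1],[0,0,0,0.2,0,0,-1],[0,0,0,0.2,0,0,-1],[0,0,0,0.2,0,0,-1],[0,0,0,0.2,0,0,-1]]
  ]
}}

```text
time: 6.95
tool_pos: [0.4927, -0.0786, 0.007]
tool_rot: [0.001, 0.676, 0.737, 0.0]
contact_force: [0.3, -1.6, 1.6]
gripper_width: -0.003
```

>>> {"api": "carry_out", "payload": {
  "moves": [
    [[0,0,0,0.15,0,0,-1],[0,0,0,0,0,0,-1]]
  ]
}}

```text
time: 7.12
tool_pos: [0.4918, -0.0722, 0.0065]
tool_rot: [0.0, 0.676, 0.737, 0.0]
contact_force: [-0.1, -0.3, -0.6]
gripper_width: 0.002
```

Run:
```python
from h import *
w=load('w4');W=wristW(w,np.load('pics/w4s.npy'))
print('before',[ts(onplane(w,*p,.016,W)).round(4) for p in [(308,164),(463,166),(430,303)]])
s=st(); print(ts(s['tool_pos'])); d=shot('wrist','w5'); np.save('pics/w5s.npy',np.r_[s['tool_pos'],s['tool_rot']])
```

```text
before [array([-0.1282, -0.0801]), array([-0.127 ,  0.0231]), array([-0.0166,  0.024 ])]
7.12 pos [ 0.4918 -0.0722  0.0065] rot [3.000e-04 6.756e-01 7.373e-01 3.000e-04] F [-0.1 -0.3 -0.6] g 0.0 j [-0.3   0.01  2.07  0.    1.07 -1.95]
[-0.08164367 -0.05926425]
```

View pics/w5.png

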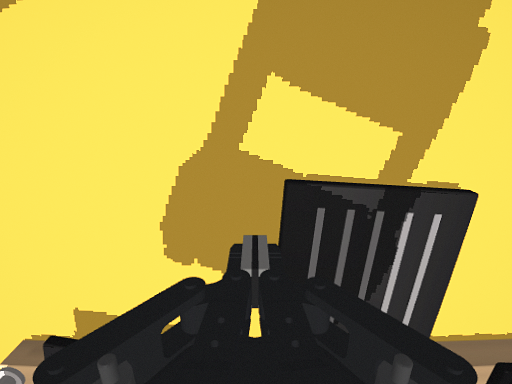

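Run:
```python
from h import *
w=load('w5');W=wristW(w,np.load('pics/w5s.npy'))
q=[onplane(w,*p,.016,W) for p in [(286,180),(477,194),(430,335)]]
print([ts(p).round(4) for p in q]); 
th,t,e=fitrect([(-.056,-.052),(-.056,.052),(.056,.052)],[ts(p) for p in q]);print(np.degrees(th),t,e)
```

```text
[array([-0.1274, -0.0435]), array([-0.1199,  0.0585]), array([-0.0239,  0.0538])]
-1.577799905923753 [-0.07222248  0.00508183] [0.00289206 0.00688808 0.00924741]
```

Run:
```python
import numpy as np
D=np.array([[.2127,.587,.23,.053,1.613],[.4363,-.0381,.119,-.32,2.14],[.4683,-.0472,.0141,-.07,2.13],[.4323,-.0445,.0061,-.15,2.22],[.4958,-.1273,.0455,-.02,2.02],[.4918,-.0722,.0065,.01,2.07]])
r=np.hypot(D[:,0],D[:,1]);z=D[:,2];q2=D[:,3];q=D[:,3]+D[:,4]
A=[];b=[]
for i in range(6):
    A.append([1,0,np.sin(q2[i]),np.sin(q[i])]);b.append(r[i]);A.append([0,1,np.cos(q2[i]),np.cos(q[i])]);b.append(z[i])
x,res,*_=np.linalg.lstsq(np.array(A),b,rcond=None);print(x,np.array(A)@x-b)
```

```text
[-0.01854956 -0.1346024   0.42849389  0.59883518] [-0.02407452  0.00636458 -0.01096316  0.00544707  0.00940393 -0.00266438
  0.00858855 -0.00369833  0.00551866 -0.00089757  0.01152654 -0.00455137]
```

>>> {"api": "carry_out", "payload": {
  "moves": [
    [[0,0,0,-0.2,0,0,-1],[0,0,0,0,0,-0.95,-1],[0,0,0,0.58,-0.7,0,-1],[0,0,0,0.58,-0.7,0,0],[0,0,0,0.58,-0.7,0,0],[-1,0,0,0,0,0,0],[-1,0,0,0,0,0,0],[-1,0,0,0,0,0,0]]
  ]
}}

```text
time: 7.83
tool_pos: [0.4028, -0.0194, 0.0441]
tool_rot: [0.09, 0.67, 0.73, 0.098]
contact_force: [-0.1, 0.1, 0.5]
gripper_width: 0.499
```

>>> {"api": "carry_out", "payload": {
  "moves": [
    [[0,0,0,0,0,0,0],[0,0,0,0,0,0,0]]
  ]
}}

```text
time: 8.0
tool_pos: [0.4019, -0.0197, 0.0437]
tool_rot: [0.088, 0.671, 0.73, 0.096]
contact_force: [-0.6, -0.0, -0.3]
gripper_width: 0.504
```

Run:
```python
from h import *
s=st(); print(ts(s['tool_pos']),s['joint_pos']); print(q2R(s['tool_rot']).round(3));d=shot('wrist','w6'); np.save('pics/w6s.npy',np.r_[s['tool_pos'],s['tool_rot']])
```

```text
8.0 pos [ 0.4019 -0.0197  0.0437] rot [0.088  0.671  0.73   0.0956] F [-0.6 -0.  -0.3] g 0.5 j [-0.3  -0.55  2.45  0.12  1.   -2.01]
[-0.16669141  0.00080087] [-0.30375251 -0.55245937  2.45153919  0.11553857  1.00352378 -2.00916477]
[[-0.084  0.963  0.257]
 [ 0.996  0.081  0.021]
 [-0.     0.258 -0.966]]
```

View pics/w6.png

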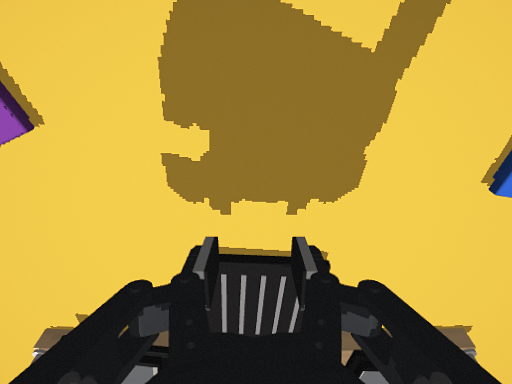

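>>> {"api": "carry_out", "payload": {
  "moves": [
    [[0,0,0,0,-0.13,0.48,0],[0,0,0,0,-0.13,0.47,0],[0,0,0,0,0,0,0],[0,0,0,0,0,0,0]]
  ]
}}

```text
time: 8.38
tool_pos: [0.4022, -0.0191, 0.0039]
tool_rot: [0.086, 0.671, 0.731, 0.095]
contact_force: [1.1, 0.3, -0.2]
gripper_width: 0.496
```

>>> {"api": "carry_out", "payload": {
  "moves": [
    [[0,0,0,0,-0.01,0.035,0],[0,0,0,0,0.22,0.059,0],[0,0,0,0,0.22,0.059,0],[0,0,0,0,0.22,0.059,0],[0,0,0,0,0.22,0.059,0],[0,0,0,0,0.22,0.059,0],[0,0,0,0,0,0,0]]
  ]
}}

```text
time: 8.97
tool_pos: [0.4465, -0.0153, 0.003]
tool_rot: [0.085, 0.67, 0.732, 0.093]
contact_force: [-13.4, -2.7, 6.8]
gripper_width: 0.5
```

>>> {"api": "carry_out", "payload": {
  "moves": [
    [[0,0,0,0,0.04,0.011,0],[0,0,0,0,0.04,0.011,0],[0,0,0,0,0,0,0]]
  ]
}}

```text
time: 9.22
tool_pos: [0.4466, -0.0149, 0.0016]
tool_rot: [0.083, 0.67, 0.732, 0.091]
contact_force: [-22.8, -4.4, 12.8]
gripper_width: 0.5
```

Run:
```python
from h import *
s=st(); print(ts(s['tool_pos']))
for n,(x0,x1,y0,y1) in dict(top=(140,350,115,245),side=(120,320,105,255)).items():
    d=shot(n,n+'6'); a=cv2.imread(f'pics/{n}6.png')[y0:y1,x0:x1]; cv2.imwrite(f'pics/{n}6c.png',cv2.resize(a,None,fx=3.8 if n=='top' else 4,fy=3.8 if n=='top' else 4,interpolation=cv2.INTER_CUBIC))
```

```text
9.22 pos [ 0.4466 -0.0149  0.0016] rot [0.083  0.6699 0.7321 0.0914] F [-22.8  -4.4  12.8] g 0.5 j [-0.25 -0.28  2.35  0.11  0.84 -1.98]
[-0.12168064  0.00171209]
```

View pics/top6c.png

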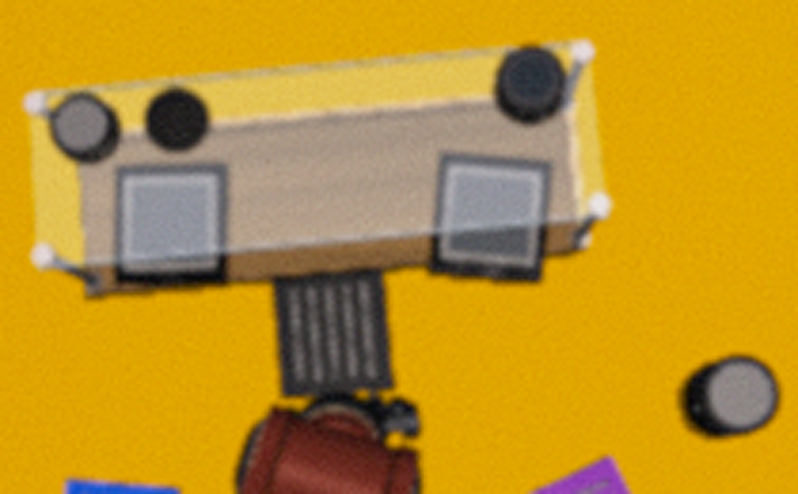

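Run:
```python
from h import *
d=load('top6');ct=lambda u,v:(140+u/3.8-.4,115+v/3.8-.4)
q=[ts(onplane(d,*ct(*p),.016)) for p in [(274,277),(381,268),(394,388),(284,397)]]
print(np.round(q,4)); th,t,e=fitrect([(.056,.052),(.056,-.052),(-.056,-.052),(-.056,.052)],q);print(np.degrees(th),t,e)
```

```text
[[-0.0019  0.0569]
 [-0.0025 -0.0414]
 [-0.1128 -0.0437]
 [-0.112   0.0563]]
0.2204185027077104 [-0.05730253  0.00703809] [0.00238925 0.00367355 0.00149691 0.00289493]
```

>>> {"api": "carry_out", "payload": {
  "moves": [
    [[0,0,0,0,0.04,-0.14,0],[0,0,0,0,0.04,-0.14,0],[0,0,0,0,0.04,-0.14,0],[0,0,0,0,0,0,0]]
  ]
}}

```text
time: 9.65
tool_pos: [0.4469, -0.0148, 0.0187]
tool_rot: [0.084, 0.67, 0.732, 0.092]
contact_force: [-14.4, -3.2, 0.3]
gripper_width: 0.498
```

Run:
```python
from h import *
s=st(); print(ts(s['tool_pos']))
d=shot('wrist','w7')
```

```text
9.65 pos [ 0.4469 -0.0148  0.0187] rot [0.0835 0.6701 0.7318 0.0919] F [-14.4  -3.2   0.3] g 0.5 j [-0.25 -0.32  2.35  0.11  0.89 -1.97]
[-0.12143021  0.00180137]
```

View pics/w7.png

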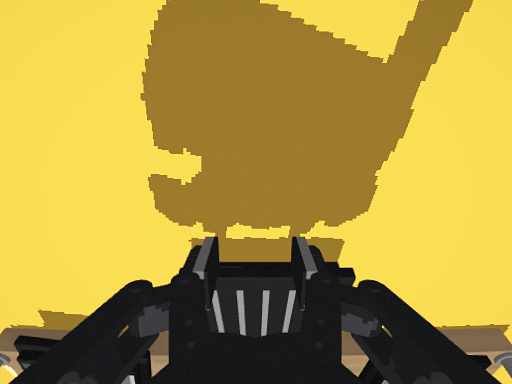

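Run:
```python
import numpy as np
def N(t):
    t=np.radians(t);z0=-min(6*np.sin(t),8*np.cos(t)) if t<.1 else (-6*np.sin(t) if 6*np.sin(t)<8*np.cos(t) else -8*np.cos(t))
    return np.array([-112*np.cos(t)-8*np.sin(t),z0+112*np.sin(t)+8*np.cos(t)])
def tcp(t,L):
    l=np.radians(L);return N(t)+[-2.7,0]-[7.5*np.cos(l)-2*np.sin(l),7.5*np.sin(l)+2*np.cos(l)]
ths=[8,14,20,26,32,38,44,50,56,62,68,74,80,85,90];Ls=np.interp(ths,[8,20,35,50,65,78,90],[14.3,20,25,30,40,45,50])
for a in range(len(ths)-1):
    d=tcp(ths[a+1],Ls[a+1])-tcp(ths[a],Ls[a]);l=np.radians(Ls[a])
    print(ths[a+1],round(Ls[a+1],1),'turn',round(-(Ls[a+1]-Ls[a])/5,2),'y %.3f z %.3f'%((d@[np.cos(l),np.sin(l)])/40,(d@[np.sin(l),-np.cos(l)])/40),'->',tcp(ths[a+1],Ls[a+1]).round(1))
```

```text
14 17.2 turn -0.57 y 0.103 z -0.242 -> [-119.9   29.3]
20 20.0 turn -0.57 y 0.142 z -0.219 -> [-117.    39.3]
26 22.0 turn -0.4 y 0.176 z -0.193 -> [-113.1   49. ]
32 24.0 turn -0.4 y 0.204 z -0.163 -> [-108.    58.1]
38 26.0 turn -0.4 y 0.227 z -0.129 -> [-101.7   66.5]
44 28.0 turn -0.4 y 0.246 z -0.092 -> [-94.5  74.1]
50 30.0 turn -0.4 y 0.260 z -0.053 -> [-86.3  80.9]
56 34.0 turn -0.8 y 0.277 z -0.017 -> [-77.1  87. ]
62 38.0 turn -0.8 y 0.288 z 0.022 -> [-67.   92.7]
68 41.2 turn -0.63 y 0.282 z 0.071 -> [-56.4  97.4]
74 43.5 turn -0.46 y 0.268 z 0.114 -> [-45.3 101.1]
80 45.8 turn -0.47 y 0.251 z 0.153 -> [-33.8 103.5]
85 47.9 turn -0.42 y 0.192 z 0.157 -> [-24.  104.7]
90 50.0 turn -0.42 y 0.173 z 0.180 -> [-14. 105.]
```

>>> {"api": "carry_out", "payload": {
  "moves": [
    [[-0.57,0,0,0,0.1,-0.24,0],[-0.57,0,0,0,0.14,-0.22,0],[-0.4,0,0,0,0.176,-0.193,0],[0,0,0,0,0,0,0]]
  ]
}}

```text
time: 10.03
tool_pos: [0.4563, -0.0142, 0.0503]
tool_rot: [0.13, 0.663, 0.724, 0.143]
contact_force: [-18.7, -2.7, 7.6]
gripper_width: 0.499
```

Run:
```python
from h import *
s=st(); print(ts(s['tool_pos']))
d=shot('wrist','w8')
```

```text
10.03 pos [ 0.4563 -0.0142  0.0503] rot [0.1303 0.6626 0.7236 0.1425] F [-18.7  -2.7   7.6] g 0.5 j [-0.28 -0.46  2.4   0.18  0.84 -2.04]
[-0.11198332  0.00155967]
```

View pics/w8.png

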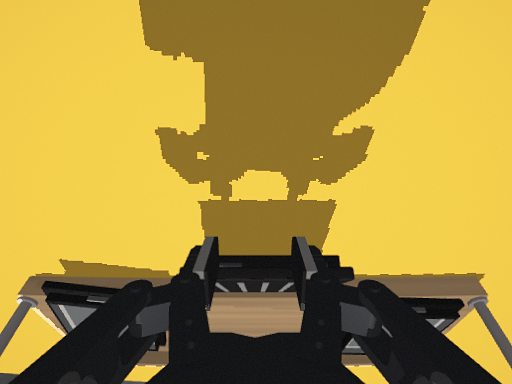

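>>> {"api": "carry_out", "payload": {
  "moves": [
    [[-0.4,0,0,0,0.2,-0.163,0],[-0.4,0,0,0,0.22,-0.13,0],[-0.4,0,0,0,0.24,-0.09,0],[-0.4,0,0,0,0.26,-0.05,0],[0,0,0,0,0,0,0]]
  ]
}}

```text
time: 10.5
tool_pos: [0.4869, -0.0124, 0.0852]
tool_rot: [0.181, 0.651, 0.71, 0.197]
contact_force: [-0.2, -0.3, 0.5]
gripper_width: 0.501
```

Run:
```python
from h import *
s=st(); print(ts(s['tool_pos']))
d=shot('wrist','w9')
```

```text
10.5 pos [ 0.4869 -0.0124  0.0852] rot [0.1812 0.6514 0.7101 0.1965] F [-0.2 -0.3  0.5] g 0.5 j [-0.29 -0.52  2.41  0.28  0.76 -2.1 ]
[-0.08140129  0.00065679]
```

View pics/w9.png

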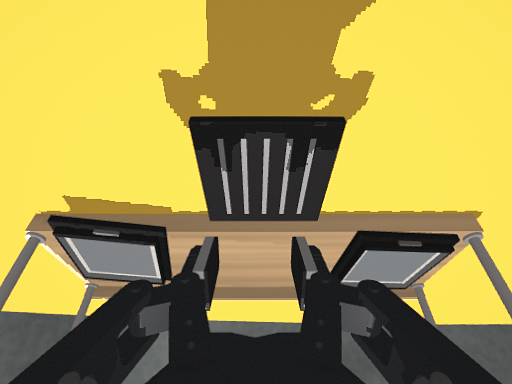

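Run:
```python
from h import *
s=state();W=wristW(load('w9'),np.r_[s['tool_pos'],s['tool_rot']]);d=load('w9')
a=cv2.imread('pics/w9.png')[100:310,20:490]; cv2.imwrite('pics/w9c.png',cv2.resize(a,None,fx=1.7,fy=1.7,interpolation=cv2.INTER_CUBIC))
q=[ts(onplane(d,*p,.016,W)) for p in [(190,119),(346,119),(319,220),(210,220)]]
print(np.round(q,4)); print([np.degrees(x) if i==0 else x for i,x in enumerate(fitrect([(-.056,-.052),(-.056,.052),(.056,.052),(.056,-.052)],q))])
q=[ts(onplane(d,*p,.022,W)) for p in [(28,231),(482,231)]];print('plinth front/bottom?',np.round(q,4))
q=[ts(onplane(d,*p,.0,W)) for p in [(60,208),(470,214)]]
```

```text
[[-0.1272 -0.0406]
 [-0.1272  0.0591]
 [-0.0159  0.0616]
 [-0.0161 -0.0418]]
[np.float64(0.15535285440772953), array([-0.07158767,  0.00956182]), array([0.00200157, 0.00236431, 0.00026629, 0.00077194])]
plinth front/bottom? [[-0.0048 -0.2239]
 [-0.0045  0.2252]]
```

View pics/w9c.png

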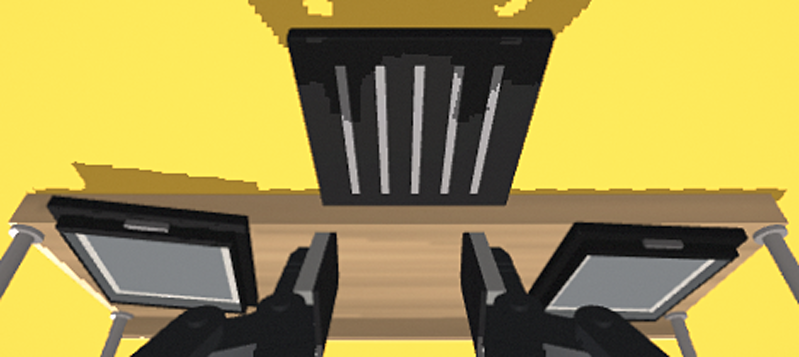

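>>> {"api": "carry_out", "payload": {
  "moves": [
    [[1,0,0,0.7,0,0,-1],[1,0,0,0.7,0,0,-1],[1,0,0,0.7,0,0,-1],[1,0,0,0.26,0,0,-1],[1,0,0,0,0.16,0,-1],[0,0,0,0,-0.07,0.65,-1],[0,0,0,0,-0.07,0.65,-1],[0,0,0,0,0,0,-1]]
  ]
}}

```text
time: 11.22
tool_pos: [0.4788, 0.0827, 0.0261]
tool_rot: [0.03, 0.675, 0.736, 0.033]
contact_force: [-1.2, -0.6, -1.1]
gripper_width: -0.0
```

Run:
```python
from h import *
s=st(); print(ts(s['tool_pos']));print(q2R(s['tool_rot']).round(3))
d=shot('wrist','w10');np.save('pics/w10s.npy',np.r_[s['tool_pos'],s['tool_rot']])
```

```text
11.22 pos [0.4788 0.0827 0.0261] rot [0.0298 0.6752 0.7363 0.0329] F [-1.2 -0.6 -1.1] g -0.0 j [ 0.01 -0.11  2.15  0.01  1.02 -1.65]
[-0.08114588  0.09611849]
[[-0.086  0.992  0.088]
 [ 0.996  0.086  0.008]
 [ 0.001  0.089 -0.996]]
```

View pics/w10.png

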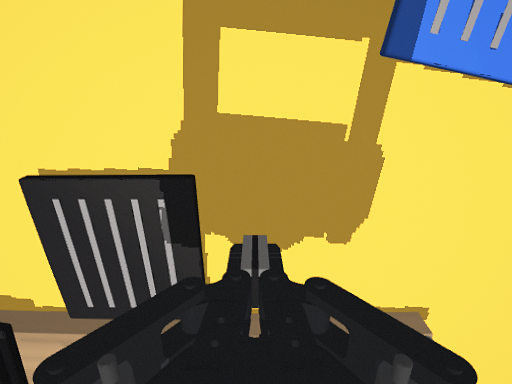

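Run:
```python
from h import *
d=load('w10');W=wristW(d,np.load('pics/w10s.npy'))
q=[ts(onplane(d,*p,.016,W)) for p in [(20,179),(194,175),(205,300),(71,316)]]
print(np.round(q,4)); print(fitrect([(-.056,-.052),(-.056,.052),(.056,-.052)],[q[0],q[1],q[3]]))
```

```text
[[-0.1228 -0.0411]
 [-0.1248  0.0616]
 [-0.0312  0.0607]
 [-0.0139 -0.0413]]
(np.float64(0.004528997688807296), array([-0.06859824,  0.01049115]), array([0.00168753, 0.00062694, 0.00156837]))
```

>>> {"api": "carry_out", "payload": {
  "moves": [
    [[0,0,0,0,0.1,0.48,-1],[0,0,0,-0.2,0,0,-1],[0,0,0,-0.2,0,0,-1],[0,0,0,-0.15,0,0,-1],[0,0,0,-0.15,0,0,-1],[0,0,0,0,0,0,-1]]
  ]
}}

```text
time: 11.77
tool_pos: [0.4918, 0.0538, 0.014]
tool_rot: [0.035, 0.676, 0.735, 0.037]
contact_force: [-0.2, -0.1, 0.2]
gripper_width: 0.001
```

Run:
```python
from h import *
s=st(); print(ts(s['tool_pos']))
d=shot('wrist','w11');np.save('pics/w11s.npy',np.r_[s['tool_pos'],s['tool_rot']])
```

```text
11.77 pos [0.4918 0.0538 0.014 ] rot [0.0346 0.6758 0.7353 0.0373] F [-0.2 -0.1  0.2] g 0.0 j [-0.05 -0.08  2.14  0.02  0.98 -1.71]
[-0.07065721  0.06620446]
```

View pics/w11.png

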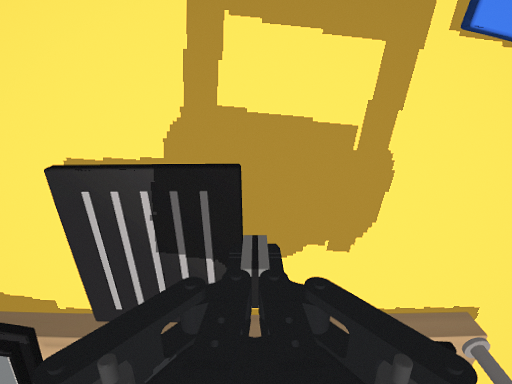

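Run:
```python
from h import *
d=load('w11');W=wristW(d,np.load('pics/w11s.npy'))
q=[ts(onplane(d,*p,.016,W)) for p in [(45,168),(241,164),(94,320)]]
print(np.round(q,4)); print(fitrect([(-.056,-.052),(-.056,.052),(.056,-.052)],q))
```

```text
[[-0.1232 -0.0432]
 [-0.1247  0.0593]
 [-0.0128 -0.0454]]
(np.float64(-0.0034507330928742713), array([-0.06817897,  0.00751721]), array([0.00159096, 0.00085682, 0.00078398]))
```

>>> {"api": "carry_out", "payload": {
  "moves": [
    [[0,0,0,0,-0.02,0.14,-1],[0,0,0,-0.08,0,0,-1],[0,0,0,-0.08,0,0,-1],[0,0,0,0,0,0,-1]]
  ]
}}

```text
time: 12.15
tool_pos: [0.4939, 0.0496, 0.0097]
tool_rot: [0.035, 0.675, 0.736, 0.039]
contact_force: [-2.2, 4.1, 10.5]
gripper_width: -0.003
```

Run:
```python
from h import *
s=st(); print(ts(s['tool_pos']))
d=shot('wrist','w12');np.save('pics/w12s.npy',np.r_[s['tool_pos'],s['tool_rot']])
```

```text
12.15 pos [0.4939 0.0496 0.0097] rot [0.0349 0.6753 0.7357 0.0393] F [-2.2  4.1 10.5] g -0.0 j [-0.06 -0.07  2.14  0.02  0.97 -1.73]
[-0.06897673  0.06186983]
```

View pics/w12.png

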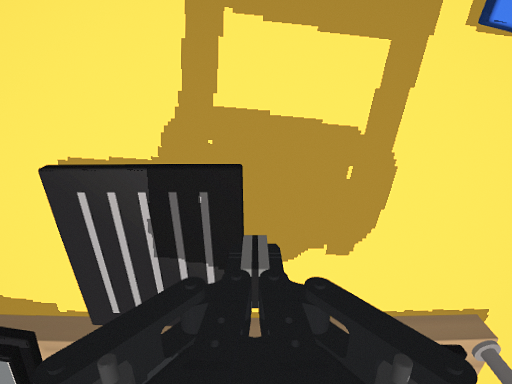

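>>> {"api": "carry_out", "payload": {
  "moves": [
    [[0,0,0,0,0,-0.04,-1],[0,0,0,-0.06,0,0,-1],[0,0,0,0,0,0,-1]]
  ]
}}

```text
time: 12.45
tool_pos: [0.4926, 0.0469, 0.0099]
tool_rot: [0.034, 0.675, 0.736, 0.038]
contact_force: [-1.1, 3.8, 7.7]
gripper_width: 0.0
```

Run:
```python
from h import *
s=st(); print(ts(s['tool_pos']))
d=load('w12');W=wristW(d,np.load('pics/w12s.npy'))
q=[ts(onplane(d,*p,.016,W)) for p in [(39,168),(242,164),(93,325)]]
print(np.round(q,4)); print(fitrect([(-.056,-.052),(-.056,.052),(.056,-.052)],q))
```

```text
12.45 pos [0.4926 0.0469 0.0099] rot [0.0341 0.6752 0.7358 0.0381] F [-1.1  3.8  7.7] g 0.0 j [-0.07 -0.07  2.14  0.02  0.97 -1.73]
[-0.07054154  0.05927446]
[[-0.1231 -0.0468]
 [-0.1245  0.0556]
 [-0.0113 -0.0478]]
(np.float64(0.0046949346023441065), array([-0.0677268,  0.0044156]), array([0.00117442, 0.0008025 , 0.00054469]))
```

>>> {"api": "carry_out", "payload": {
  "moves": [
    [[0,0,0,0.3,0,0,-1],[0,0,0,0,0,-0.9,-1],[0,0,0,-0.58,-0.7,0,-1],[0,0,0,-0.58,-0.7,0,0],[0,0,0,-0.58,-0.7,0,0],[0,0,0,0,0,0,0],[0,0,0,0,0,0,0]]
  ]
}}

```text
time: 13.03
tool_pos: [0.4077, -0.0193, 0.0349]
tool_rot: [0.033, 0.676, 0.735, 0.036]
contact_force: [0.0, 0.4, 0.7]
gripper_width: 0.497
```

Run:
```python
from h import *
s=st(); print(ts(s['tool_pos']))
d=shot('wrist','w13');np.save('pics/w13s.npy',np.r_[s['tool_pos'],s['tool_rot']])
```

```text
13.03 pos [ 0.4077 -0.0193  0.0349] rot [0.0331 0.6764 0.7349 0.0363] F [0.  0.4 0.7] g 0.5 j [-0.25 -0.37  2.33  0.04  1.08 -1.92]
[-0.16087194  0.00075242]
```

View pics/w13.png

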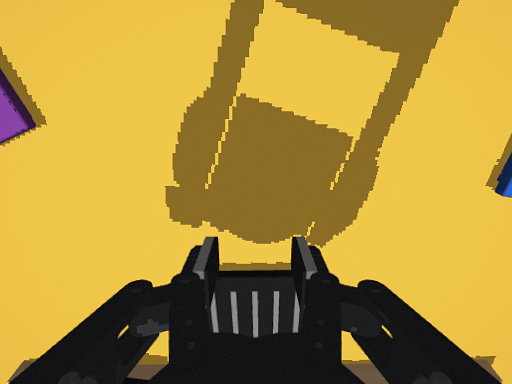

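>>> {"api": "carry_out", "payload": {
  "moves": [
    [[0,0,0,0,-0.04,0.42,0],[0,0,0,0,-0.04,0.4,0],[0,0,0,0,0,0,0],[0,0,0,0,0,0,0]]
  ]
}}

```text
time: 13.42
tool_pos: [0.4092, -0.0178, 0.0024]
tool_rot: [0.032, 0.675, 0.736, 0.036]
contact_force: [-0.5, -0.4, -0.2]
gripper_width: 0.499
```

>>> {"api": "carry_out", "payload": {
  "moves": [
    [[0,0,0,0,0.19,0.035,0],[0,0,0,0,0.19,0.035,0],[0,0,0,0,0.19,0.02,0],[0,0,0,0,0.19,0.02,0],[0,0,0,0,0.15,0.015,0],[0,0,0,0,0,0,0]]
  ]
}}

```text
time: 13.92
tool_pos: [0.4452, -0.0153, 0.0013]
tool_rot: [0.032, 0.675, 0.736, 0.035]
contact_force: [-5.8, -0.3, 3.1]
gripper_width: 0.5
```

```bash
cat > lift.py <<'E'
import numpy as np
def N(t):
    t=np.radians(t);z0=-6*np.sin(t) if 6*np.sin(t)<8*np.cos(t) else -8*np.cos(t)
    return np.array([-112*np.cos(t)-8*np.sin(t),z0+112*np.sin(t)+8*np.cos(t)])
l0=np.radians(5.6);o=np.array([9.1,6.7]);yo=o@[np.cos(l0),np.sin(l0)];zo=o@[np.sin(l0),-np.cos(l0)]
def Lf(t): return np.interp(t,[0,25,45,60,75,90],[5.6,5.6,15,28,40,50])
def tcp(t,press=True):
    L=np.radians(Lf(t));p=np.interp(t,[0,1,50,75],[0,2.5,2.5,0]) if press else 0
    tr=np.radians(t);return N(t)+[-2,0]-yo*np.array([np.cos(L),np.sin(L)])-zo*np.array([np.sin(L),-np.cos(L)])+p*np.array([np.cos(tr),-np.sin(tr)])
if __name__=='__main__':
    ths=[0,3,7,11,15,20,25,30,35,40,45,50,54,58,62,66,70,74,78,82,86,90]
    for a,b in zip(ths,ths[1:]):
        d=tcp(b)-tcp(a);l=np.radians(Lf(a))
        print(b,round(Lf(b),1),'turn %.2f'%(-(Lf(b)-Lf(a))/5),'y %.3f z %.3f'%((d@[np.cos(l),np.sin(l)])/40,(d@[np.sin(l),-np.cos(l)])/40),'-> nopress',tcp(b,False).round(1))
E
python3 lift.py
```

```text
3 5.6 turn -0.00 y 0.069 z -0.129 -> nopress [-123.4    6.8]
7 5.6 turn -0.00 y 0.020 z -0.178 -> nopress [-123.2   14.2]
11 5.6 turn -0.00 y 0.033 z -0.174 -> nopress [-122.6   21.4]
15 5.6 turn -0.00 y 0.046 z -0.169 -> nopress [-121.4   28.5]
20 5.6 turn -0.00 y 0.075 z -0.204 -> nopress [-119.1   37.1]
25 5.6 turn -0.00 y 0.095 z -0.194 -> nopress [-116.    45.3]
30 8.0 turn -0.47 y 0.119 z -0.172 -> nopress [-111.8   52.9]
35 10.3 turn -0.47 y 0.144 z -0.154 -> nopress [-106.9   59.9]
40 12.6 turn -0.47 y 0.166 z -0.132 -> nopress [-101.1   66.5]
45 15.0 turn -0.47 y 0.185 z -0.109 -> nopress [-94.7  72.5]
50 19.3 turn -0.87 y 0.206 z -0.074 -> nopress [-87.4  77.7]
54 22.8 turn -0.69 y 0.175 z -0.046 -> nopress [-81.   81.5]
58 26.3 turn -0.69 y 0.189 z -0.036 -> nopress [-74.3  85.5]
62 29.6 turn -0.67 y 0.194 z -0.012 -> nopress [-67.2  89.1]
66 32.8 turn -0.64 y 0.197 z 0.012 -> nopress [-59.9  92.2]
70 36.0 turn -0.64 y 0.197 z 0.037 -> nopress [-52.3  94.9]
74 39.2 turn -0.64 y 0.193 z 0.062 -> nopress [-44.4  97. ]
78 42.0 turn -0.56 y 0.183 z 0.090 -> nopress [-36.5  98.8]
82 44.7 turn -0.53 y 0.171 z 0.113 -> nopress [-28.4 100. ]
86 47.3 turn -0.53 y 0.159 z 0.132 -> nopress [-20.1 100.7]
90 50.0 turn -0.53 y 0.144 z 0.150 -> nopress [-11.8 100.8]
```

>>> {"api": "carry_out", "payload": {
  "moves": [
    [[0,0,0,0,0.06,0,0],[0,0,0,0,0.03,-0.13,0],[0,0,0,0,0.02,-0.178,0],[0,0,0,0,0.033,-0.174,0],[0,0,0,0,0.046,-0.17,0],[0,0,0,0,0,0,0]]
  ]
}}

```text
time: 14.42
tool_pos: [0.447, -0.0148, 0.027]
tool_rot: [0.029, 0.675, 0.737, 0.033]
contact_force: [-13.0, -1.8, 1.7]
gripper_width: 0.499
```

Run:
```python
from h import *
s=st(); print(ts(s['tool_pos']))
d=shot('wrist','w14');d=shot('side','s14')
a=cv2.imread('pics/s14.png')[105:255,120:320]; b=cv2.resize(a,None,fx=2.5,fy=2.5,interpolation=cv2.INTER_CUBIC)
w=cv2.imread('pics/w14.png')[150:384]; w=cv2.resize(w,(500,229)); b=cv2.copyMakeBorder(b,0,0,0,0,0)
cv2.imwrite('pics/c14.png',np.vstack([b,w]))
```

```text
14.42 pos [ 0.447  -0.0148  0.027 ] rot [0.0294 0.675  0.7365 0.0327] F [-13.   -1.8   1.7] g 0.5 j [-0.22 -0.22  2.24  0.03  1.04 -1.89]
[-0.12128541  0.00175691]
```

View pics/c14.png

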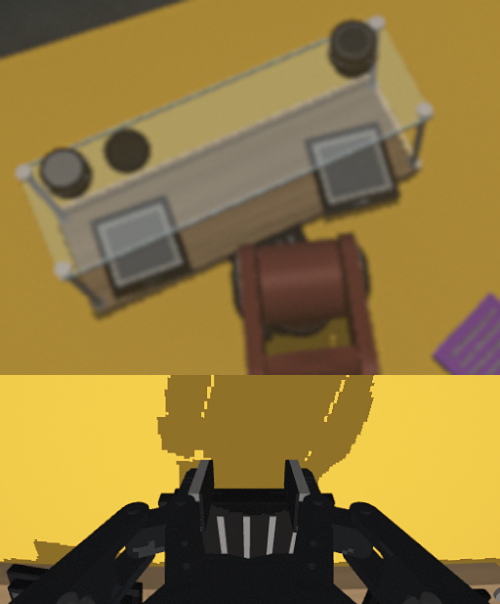

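>>> {"api": "carry_out", "payload": {
  "moves": [
    [[0,0,0,0,0.075,-0.204,0],[0,0,0,0,0.095,-0.194,0],[0,0,0,0,0,0,0]]
  ]
}}

```text
time: 14.77
tool_pos: [0.4516, -0.0143, 0.0436]
tool_rot: [0.028, 0.675, 0.737, 0.032]
contact_force: [-16.8, -2.4, 5.4]
gripper_width: 0.5
```

Run:
```python
from h import *
s=st(); print(ts(s['tool_pos']))
d=shot('wrist','w15')
```

```text
14.77 pos [ 0.4516 -0.0143  0.0436] rot [0.0283 0.675  0.7366 0.0318] F [-16.8  -2.4   5.4] g 0.5 j [-0.21 -0.24  2.22  0.03  1.08 -1.88]
[-0.11672401  0.00185934]
```

View pics/w15.png

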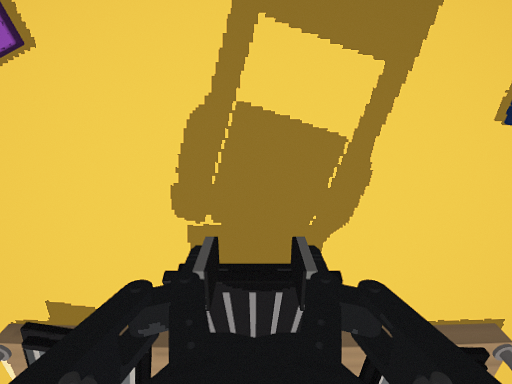

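>>> {"api": "carry_out", "payload": {
  "moves": [
    [[-0.47,0,0,0,0.12,-0.17,0],[-0.47,0,0,0,0.144,-0.154,0],[0,0,0,0,0,0,0]]
  ]
}}

```text
time: 15.07
tool_pos: [0.4583, -0.0137, 0.0564]
tool_rot: [0.055, 0.673, 0.735, 0.061]
contact_force: [-25.4, -3.2, 11.8]
gripper_width: 0.5
```

Run:
```python
from h import *
s=st(); print(ts(s['tool_pos']))
d=shot('wrist','w16')
```

```text
15.07 pos [ 0.4583 -0.0137  0.0564] rot [0.0546 0.6732 0.735  0.0606] F [-25.4  -3.2  11.8] g 0.5 j [-0.22 -0.3   2.25  0.06  1.04 -1.91]
[-0.10993121  0.00192927]
```

View pics/w16.png

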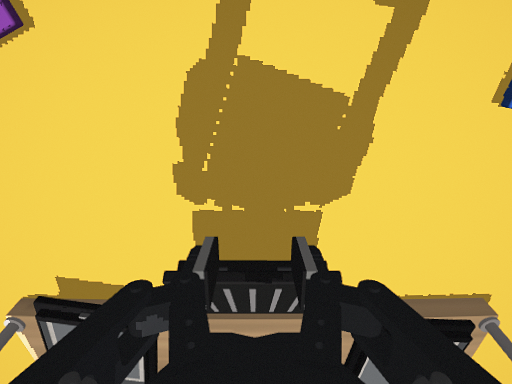

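>>> {"api": "carry_out", "payload": {
  "moves": [
    [[-0.47,0,0,0,0.15,-0.14,0],[-0.47,0,0,0,0.18,-0.115,0],[0,0,0,0,0,0,0]]
  ]
}}

```text
time: 15.37
tool_pos: [0.4764, -0.0129, 0.0725]
tool_rot: [0.09, 0.67, 0.73, 0.097]
contact_force: [-0.4, -0.2, -0.8]
gripper_width: 0.503
```

Run:
```python
from h import *
s=st(); print(ts(s['tool_pos']))
d=shot('wrist','w17')
```

```text
15.37 pos [ 0.4764 -0.0129  0.0725] rot [0.0896 0.6702 0.7303 0.0975] F [-0.4 -0.2 -0.8] g 0.5 j [-0.23 -0.35  2.26  0.1   0.97 -1.93]
[-0.09189409  0.00115319]
```

View pics/w17.png

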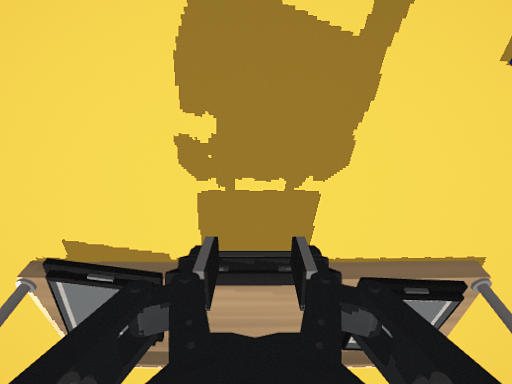

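Run:
```python
from h import *
s=st(); print(ts(s['tool_pos']))
d=shot('wrist','w18')
a=cv2.imread('pics/w17.png')[170:330,130:380];b=cv2.imread('pics/w18.png')[170:330,130:380]
cv2.imwrite('pics/c18.png',cv2.resize(np.hstack([a,b]),None,fx=1.6,fy=1.6,interpolation=cv2.INTER_CUBIC))
```

```text
15.42 pos [ 0.4763 -0.0129  0.0724] rot [0.0892 0.6702 0.7304 0.097 ] F [ 0.2 -0.5  0.8] g 0.5 j [-0.23 -0.34  2.26  0.1   0.97 -1.93]
[-0.09199077  0.00113815]
```

View pics/c18.png

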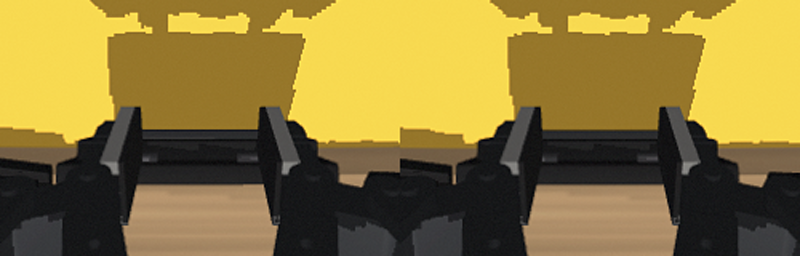

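Run:
```python
from lift import *
ths=[46,50,54,58,62,66,70,74,78,82,86,90]
for a,b in zip(ths,ths[1:]):
    d=tcp(b,False)-tcp(a,False);l=np.radians(Lf(a))
    print(b,round(Lf(b),1),'turn %.2f'%(-(Lf(b)-Lf(a))/5),'y %.3f z %.3f'%((d@[np.cos(l),np.sin(l)])/40,(d@[np.sin(l),-np.cos(l)])/40),'->',tcp(b,False).round(1))
```

```text
50 19.3 turn -0.69 y 0.171 z -0.058 -> [-87.4  77.7]
54 22.8 turn -0.69 y 0.182 z -0.038 -> [-81.   81.5]
58 26.3 turn -0.69 y 0.194 z -0.027 -> [-74.3  85.5]
62 29.6 turn -0.67 y 0.198 z -0.002 -> [-67.2  89.1]
66 32.8 turn -0.64 y 0.198 z 0.023 -> [-59.9  92.2]
70 36.0 turn -0.64 y 0.196 z 0.047 -> [-52.3  94.9]
74 39.2 turn -0.64 y 0.191 z 0.071 -> [-44.4  97. ]
78 42.0 turn -0.56 y 0.182 z 0.093 -> [-36.5  98.8]
82 44.7 turn -0.53 y 0.171 z 0.113 -> [-28.4 100. ]
86 47.3 turn -0.53 y 0.159 z 0.132 -> [-20.1 100.7]
90 50.0 turn -0.53 y 0.144 z 0.150 -> [-11.8 100.8]
```

>>> {"api": "carry_out", "payload": {
  "moves": [
    [[-0.6,0,0,0,0.18,-0.065,0],[-0.69,0,0,0,0.19,-0.045,0],[0,0,0,0,0,0,0]]
  ]
}}

```text
time: 15.72
tool_pos: [0.4886, -0.0117, 0.08]
tool_rot: [0.126, 0.664, 0.724, 0.138]
contact_force: [-0.4, 0.4, -1.0]
gripper_width: 0.496
```

Run:
```python
from h import *
s=st(); print(ts(s['tool_pos']))
d=shot('wrist','w19')
```

```text
15.72 pos [ 0.4886 -0.0117  0.08  ] rot [0.1264 0.6642 0.7238 0.1378] F [-0.4  0.4 -1. ] g 0.5 j [-0.25 -0.4   2.3   0.16  0.88 -1.98]
[-0.07962032  0.00128452]
```

View pics/w19.png

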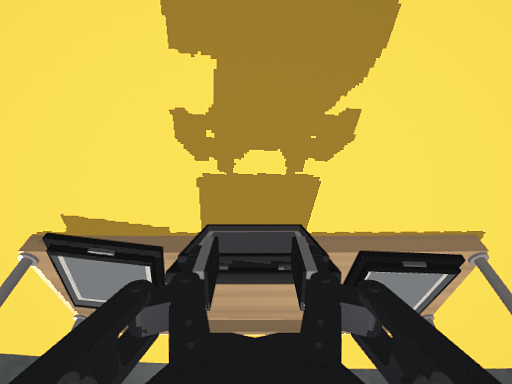

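>>> {"api": "carry_out", "payload": {
  "moves": [
    [[-0.69,0,0,0,0.195,-0.027,0],[-0.67,0,0,0,0.2,0,0],[-0.64,0,0,0,0.2,0.02,0],[0,0,0,0,0,0,0]]
  ]
}}

```text
time: 16.1
tool_pos: [0.5109, -0.0099, 0.0915]
tool_rot: [0.184, 0.65, 0.709, 0.201]
contact_force: [-3.0, 0.0, 4.1]
gripper_width: 0.497
```

Run:
```python
from h import *
s=st(); print(ts(s['tool_pos']))
d=shot('wrist','w20')
```

```text
16.1 pos [ 0.5109 -0.0099  0.0915] rot [0.1844 0.6505 0.7089 0.2009] F [-3.   0.   4.1] g 0.5 j [-0.27 -0.45  2.36  0.28  0.73 -2.08]
[-0.05721169  0.0010692 ]
```

View pics/w20.png

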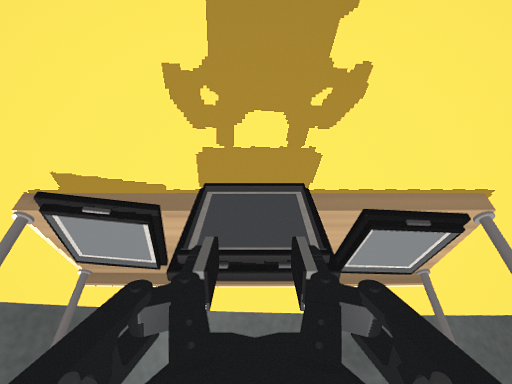

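>>> {"api": "carry_out", "payload": {
  "moves": [
    [[-0.64,0,0,0,0.196,0.045,0],[-0.64,0,0,0,0.19,0.07,0],[-0.56,0,0,0,0.18,0.09,0],[0,0,0,0,0,0,0]]
  ]
}}

```text
time: 16.48
tool_pos: [0.536, -0.0082, 0.0997]
tool_rot: [0.238, 0.633, 0.69, 0.258]
contact_force: [-1.2, 1.4, 8.4]
gripper_width: 0.498
```

Run:
```python
from h import *
s=st(); print(ts(s['tool_pos']))
d=shot('wrist','w21')
```

```text
16.48 pos [ 0.536  -0.0082  0.0997] rot [0.2376 0.6334 0.6896 0.2585] F [-1.2  1.4  8.4] g 0.5 j [-0.28 -0.46  2.4   0.45  0.56 -2.24]
[-0.03211321  0.00061499]
```

View pics/w21.png

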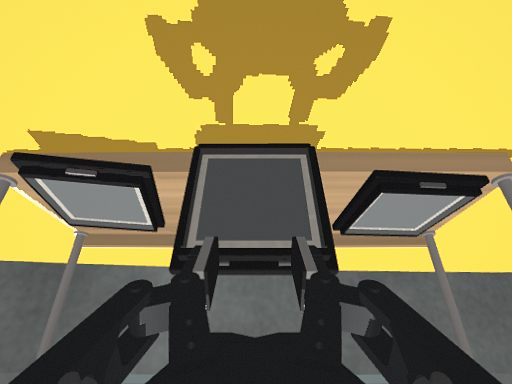

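>>> {"api": "carry_out", "payload": {
  "moves": [
    [[-0.6,0,0,0,0.175,0.085,0],[-0.6,0,0,0,0.16,0.12,0],[-0.6,0,0,0,0.145,0.145,0],[0,0,0,0,0,0,0]]
  ]
}}

```text
time: 16.87
tool_pos: [0.5568, -0.0054, 0.0985]
tool_rot: [0.283, 0.614, 0.669, 0.31]
contact_force: [-0.6, -0.2, 0.2]
gripper_width: 0.499
```

Run:
```python
from h import *
s=st(); print(ts(s['tool_pos']))
d=shot('wrist','w22')
```

```text
16.87 pos [ 0.5568 -0.0054  0.0985] rot [0.2831 0.6138 0.6687 0.3098] F [-0.6 -0.2  0.2] g 0.5 j [-0.29 -0.42  2.43  0.78  0.41 -2.56]
[-0.01114313  0.00154261]
```

View pics/w22.png

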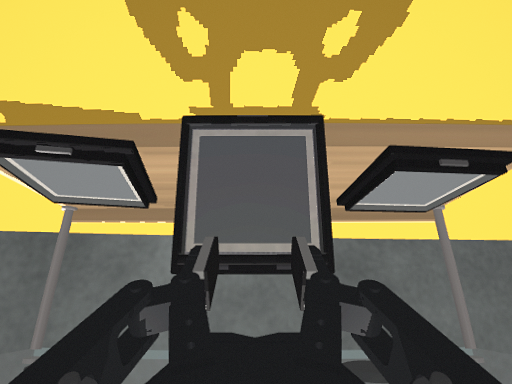

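>>> {"api": "carry_out", "payload": {
  "moves": [
    [[0,0,0,0,0.13,0.15,0],[0,0,0,0,0.13,0.15,0],[0,0,0,0,0,0,0]]
  ]
}}

```text
time: 17.17
tool_pos: [0.5739, -0.0044, 0.1008]
tool_rot: [0.284, 0.613, 0.669, 0.31]
contact_force: [-0.1, 0.9, 0.2]
gripper_width: 0.5
```

>>> {"api": "carry_out", "payload": {
  "moves": [
    [[0,0,0,0,0.11,0.15,0],[0,0,0,0,0.1,0.15,0],[0,0,0,0,0,0,0]]
  ]
}}

```text
time: 17.42
tool_pos: [0.588, -0.0031, 0.0991]
tool_rot: [0.284, 0.613, 0.669, 0.31]
contact_force: [-0.5, 0.2, -0.2]
gripper_width: 0.496
```

Run:
```python
from h import *
s=st(); print(ts(s['tool_pos']))
d=shot('wrist','w23')
```

```text
17.42 pos [ 0.588  -0.0031  0.0991] rot [0.284  0.6132 0.6689 0.3098] F [-0.5  0.2 -0.2] g 0.5 j [-0.26 -0.31  2.36  0.81  0.36 -2.57]
[0.02019181 0.0011774 ]
```

View pics/w23.png

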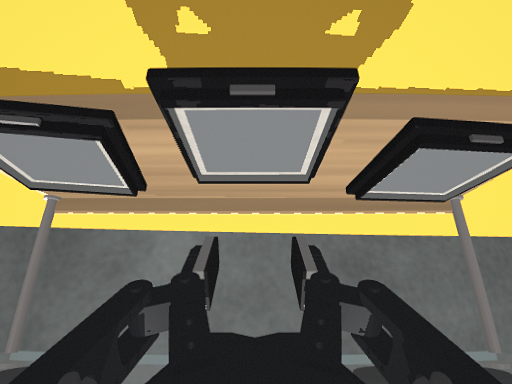

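>>> {"api": "carry_out", "payload": {
  "moves": [
    [[0,0,0,0,-0.64,-0.76,0],[0,0,0,0,-0.64,-0.76,0],[1,0,0,0,0,0,0],[1,0,0,0,0,0,0],[1,0,0,0,0,0,0],[0,0,0,0,-0.45,0.65,0],[0,0,0,0,0,0,0],[0,0,0,0,0,0,0]]
  ]
}}

```text
time: 18.13
tool_pos: [0.5117, -0.0092, 0.0659]
tool_rot: [0.2, 0.646, 0.704, 0.219]
contact_force: [-0.0, 0.3, -0.1]
gripper_width: 0.496
```

Run:
```python
from h import *
s=st(); print(ts(s['tool_pos'])); M=q2R(s['tool_rot']); print(M.round(3),'lean',np.degrees(np.arccos(-M[2,2])))
d=shot('wrist','w24');np.save('pics/w24s.npy',np.r_[s['tool_pos'],s['tool_rot']])
```

```text
18.13 pos [ 0.5117 -0.0092  0.0659] rot [0.1998 0.6458 0.7036 0.2191] F [-0.   0.3 -0.1] g 0.5 j [-0.28 -0.42  2.4   0.36  0.62 -2.17]
[-0.05632786  0.00176538]
[[-0.086  0.821  0.564]
 [ 0.996  0.07   0.05 ]
 [ 0.002  0.566 -0.824]] lean 34.50101404971318
```

View pics/w24.png

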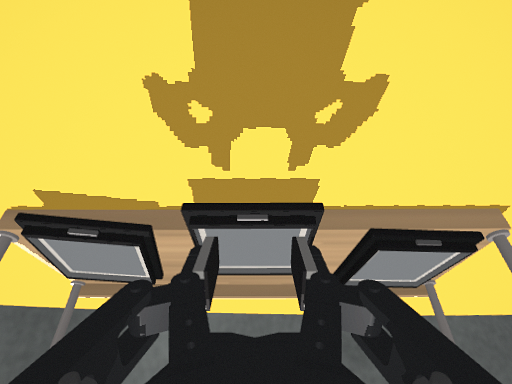

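Run:
```python
from h import *
d=load('w24');W=wristW(d,np.load('pics/w24s.npy'))
a=cv2.imread('pics/w24.png')[185:300,0:512]; cv2.imwrite('pics/w24c.png',cv2.resize(a,(800,180),interpolation=cv2.INTER_CUBIC))
for k,p in dict(c=[(183,206),(324,205)],right=[(18,216),(157,227)],left=[(369,231),(481,234)],plinth=[(10,212),(506,209)]).items():
    q=[ts(onplane(d,*x,.022 if k=='plinth' else .030,W)) for x in p]; print(k,np.round(q,4),np.round((q[0]+q[1])/2,4))
```

```text
c [[-0.0497 -0.0485]
 [-0.0505  0.0499]] [-0.0501  0.0007]
right [[-0.0365 -0.1775]
 [-0.0207 -0.0752]] [-0.0286 -0.1264]
left [[-0.0133  0.0941]
 [-0.0065  0.193 ]] [-0.0099  0.1436]
plinth [[-0.0298 -0.1933]
 [-0.0323  0.2003]] [-0.0311  0.0035]
```

View pics/w24c.png

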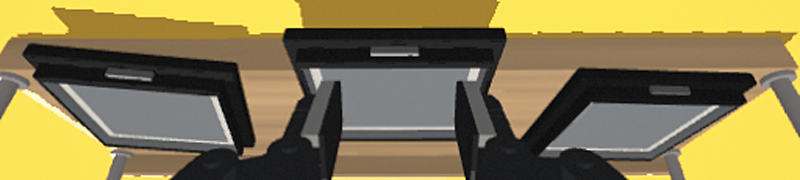

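>>> {"api": "carry_out", "payload": {
  "moves": [
    [[0,0,0,0,-0.62,-0.43,0],[0,0,0,0,-0.28,0.4,0],[0,0,0,0,-0.27,0.4,0],[0,0,0,0,0,0,0],[0,0,0,0,0,0,0]]
  ]
}}

```text
time: 18.6
tool_pos: [0.4831, -0.0121, 0.029]
tool_rot: [0.201, 0.645, 0.703, 0.22]
contact_force: [-0.6, -0.9, 0.8]
gripper_width: 0.501
```

>>> {"api": "carry_out", "payload": {
  "moves": [
    [[0,0,0,0,0.19,0.17,0],[0,0,0,0,0.2,0.142,0],[0,0,0,0,0.2,0.142,0],[0,0,0,0,0.2,0.142,0],[0,0,0,0,0.2,0.142,0],[0,0,0,0,0.2,0.14,0],[0,0,0,0,0,0,0]]
  ]
}}

```text
time: 19.18
tool_pos: [0.5454, -0.0075, 0.0299]
tool_rot: [0.203, 0.645, 0.703, 0.221]
contact_force: [0.8, 0.1, 0.5]
gripper_width: 0.501
```

Run:
```python
from h import *
s=st(); print(ts(s['tool_pos']))
d=shot('wrist','w25');np.save('pics/w25s.npy',np.r_[s['tool_pos'],s['tool_rot']])
```

```text
19.18 pos [ 0.5454 -0.0075  0.0299] rot [0.2032 0.6447 0.703  0.2211] F [0.8 0.1 0.5] g 0.5 j [-0.25 -0.23  2.33  0.41  0.48 -2.22]
[-0.02262168  0.00049706]
```

View pics/w25.png

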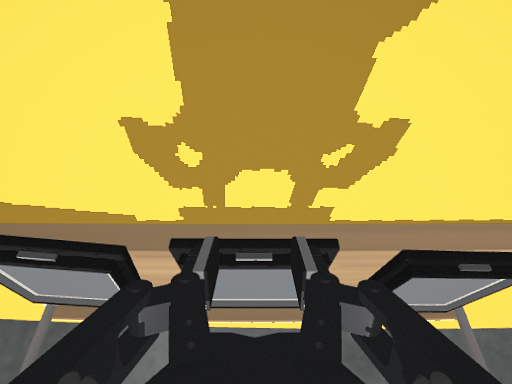

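>>> {"api": "carry_out", "payload": {
  "moves": [
    [[0,0,0,0,-0.03,0.045,0],[0,0,0,0,0.18,0.13,0],[0,0,0,0,0.18,0.13,0],[0,0,0,0,0.18,0.13,0],[0,0,0,0,0.18,0.13,0],[0,0,0,0,0,0,0]]
  ]
}}

```text
time: 19.73
tool_pos: [0.5795, -0.0043, 0.0257]
tool_rot: [0.203, 0.645, 0.703, 0.221]
contact_force: [0.7, 0.1, 0.0]
gripper_width: 0.501
```

>>> {"api": "carry_out", "payload": {
  "moves": [
    [[0,0,0,0,0.1,0.07,0],[0,0,0,0,0.05,0.035,0],[0,0,0,0,0,0,0]]
  ]
}}

```text
time: 19.98
tool_pos: [0.5857, -0.0035, 0.0251]
tool_rot: [0.202, 0.645, 0.703, 0.221]
contact_force: [-0.9, -0.6, 2.6]
gripper_width: 0.497
```

>>> {"api": "carry_out", "payload": {
  "moves": [
    [[0,0,0,0,0.03,-0.045,0],[0,0,0,0,0.07,0.045,0],[0,0,0,0,0.05,0.03,0],[0,0,0,0,0,0,0]]
  ]
}}

```text
time: 20.32
tool_pos: [0.5897, -0.0027, 0.026]
tool_rot: [0.201, 0.645, 0.704, 0.219]
contact_force: [-10.8, -2.1, 8.2]
gripper_width: 0.503
```

Run:
```python
from h import *
s=st(); print(ts(s['tool_pos']))
d=shot('wrist','w26');np.save('pics/w26s.npy',np.r_[s['tool_pos'],s['tool_rot']])
```

```text
20.32 pos [ 0.5897 -0.0027  0.026 ] rot [0.2005 0.6452 0.7039 0.2193] F [-10.8  -2.1   8.2] g 0.5 j [-0.21 -0.09  2.23  0.39  0.46 -2.17]
[0.02193455 0.00135897]
```

View pics/w26.png

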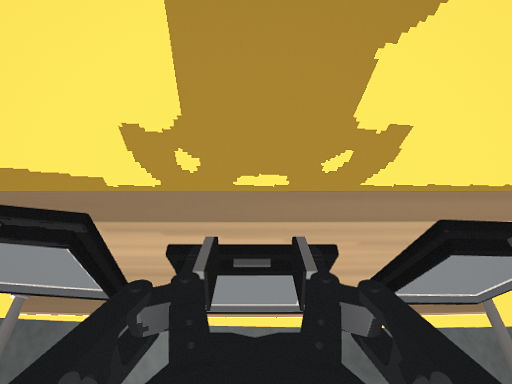

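>>> {"api": "carry_out", "payload": {
  "moves": [
    [[0,0,0,0,0.03,0.02,0],[0,0,0,0,0,0,0],[0,0,0,0,-0.8,-0.58,0],[0,0,0,0,-0.8,-0.56,0],[0,0,0,0,-0.35,-0.24,0],[0,0,0,-0.9,0,0,0],[0,0,0,-0.9,0,0,0],[0,0,0,-0.9,0,0,0]]
  ]
}}

```text
time: 21.03
tool_pos: [0.506, -0.1192, 0.028]
tool_rot: [0.202, 0.644, 0.704, 0.221]
contact_force: [1.3, 0.4, -0.4]
gripper_width: 0.499
```

>>> {"api": "carry_out", "payload": {
  "moves": [
    [[0,0,0,-0.93,0,0,0],[0,0,0,0,0,0,0],[0,0,0,0,0,0,0]]
  ]
}}

```text
time: 21.28
tool_pos: [0.5098, -0.1578, 0.028]
tool_rot: [0.202, 0.646, 0.702, 0.22]
contact_force: [-1.0, -0.1, 0.2]
gripper_width: 0.502
```

Run:
```python
from h import *
s=st(); print(ts(s['tool_pos']));M=q2R(s['tool_rot']);print(M.round(3))
d=shot('wrist','w27');np.save('pics/w27s.npy',np.r_[s['tool_pos'],s['tool_rot']])
```

```text
21.28 pos [ 0.5098 -0.1578  0.028 ] rot [0.2022 0.6465 0.702  0.2199] F [-1.  -0.1  0.2] g 0.5 j [-0.64 -0.21  2.33  0.67  0.66 -2.76]
[-0.07123962 -0.14617549]
[[-0.082  0.819  0.568]
 [ 0.997  0.067  0.047]
 [ 0.     0.57  -0.822]]
```

View pics/w27.png

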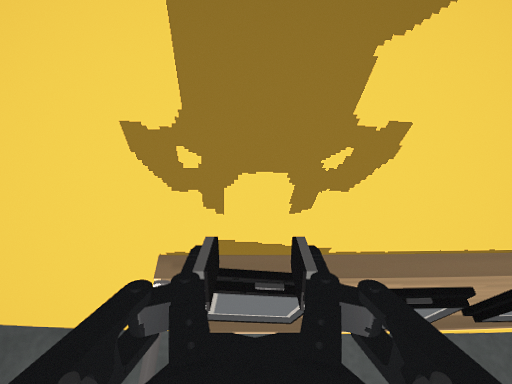

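>>> {"api": "carry_out", "payload": {
  "moves": [
    [[0,0,0,0,0.185,0.128,0],[0,0,0,0,0.185,0.128,0],[0,0,0,0,0.185,0.128,0],[0,0,0,0,0.185,0.128,0],[0,0,0,0,0.185,0.128,0],[0,0,0,0,0.185,0.128,0],[0,0,0,0,0,0,0]]
  ]
}}

```text
time: 21.92
tool_pos: [0.5654, -0.1507, 0.0286]
tool_rot: [0.202, 0.644, 0.704, 0.221]
contact_force: [-0.0, 0.5, 0.4]
gripper_width: 0.504
```

>>> {"api": "carry_out", "payload": {
  "moves": [
    [[0,0,0,0,0.185,0.128,0],[0,0,0,0,0.185,0.128,0],[0,0,0,0,0.185,0.128,0],[0,0,0,0,0.1,0.07,0],[0,0,0,0,0,0,0]]
  ]
}}

```text
time: 22.33
tool_pos: [0.5965, -0.1483, 0.0284]
tool_rot: [0.202, 0.645, 0.703, 0.22]
contact_force: [-0.2, -0.2, -0.6]
gripper_width: 0.499
```

Run:
```python
from h import *
s=st(); print(ts(s['tool_pos']))
d=shot('wrist','w28');np.save('pics/w28s.npy',np.r_[s['tool_pos'],s['tool_rot']])
```

```text
22.33 pos [ 0.5965 -0.1483  0.0284] rot [0.2022 0.6449 0.7033 0.2205] F [-0.2 -0.2 -0.6] g 0.5 j [-0.51 -0.01  2.14  0.63  0.58 -2.63]
[ 0.01594183 -0.14426721]
```

View pics/w28.png

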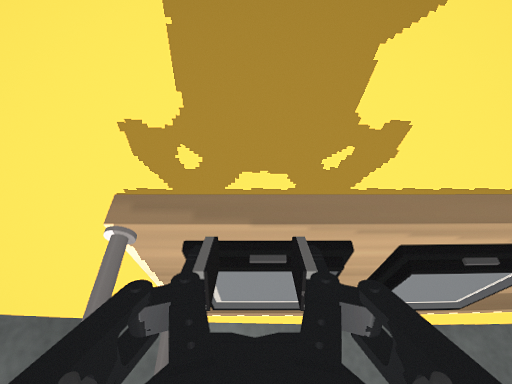

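>>> {"api": "carry_out", "payload": {
  "moves": [
    [[0,0,0,0,0.1,0.068,0],[0,0,0,0,0.06,0.04,0],[0,0,0,0,0.03,0.02,0],[0,0,0,0,0,0,0]]
  ]
}}

```text
time: 22.72
tool_pos: [0.6037, -0.1475, 0.0278]
tool_rot: [0.201, 0.645, 0.704, 0.22]
contact_force: [-9.1, -0.3, 4.8]
gripper_width: 0.497
```

>>> {"api": "carry_out", "payload": {
  "moves": [
    [[0,0,0,0,-0.8,-0.57,0],[0,0,0,0,-0.8,-0.56,0],[0,0,0,0,-0.35,-0.24,0],[0,0,0,0.91,0,0,0],[0,0,0,0.91,0,0,0],[0,0,0,0.91,0,0,0],[0,0,0,0.91,0,0,0],[0,0,0,0.91,0,0,0]]
  ]
}}

```text
time: 23.38
tool_pos: [0.4936, 0.0266, 0.0293]
tool_rot: [0.203, 0.646, 0.702, 0.221]
contact_force: [1.1, -0.1, -1.3]
gripper_width: 0.498
```

>>> {"api": "carry_out", "payload": {
  "moves": [
    [[0,0,0,0.91,0,0,0],[0,0,0,0.91,0,0,0],[0,0,0,0.9,0,0,0],[0,0,0,0,0,0,0],[0,0,0,0,0,0,0]]
  ]
}}

```text
time: 23.8
tool_pos: [0.4851, 0.1252, 0.0286]
tool_rot: [0.201, 0.644, 0.705, 0.22]
contact_force: [0.0, -0.5, -0.6]
gripper_width: 0.498
```

Run:
```python
from h import *
s=st(); print(ts(s['tool_pos']));M=q2R(s['tool_rot']);print(M.round(3))
d=shot('wrist','w29');np.save('pics/w29s.npy',np.r_[s['tool_pos'],s['tool_rot']])
```

```text
23.8 pos [0.4851 0.1252 0.0286] rot [0.201  0.6437 0.7048 0.2201] F [ 0.  -0.5 -0.6] g 0.5 j [ 0.11 -0.36  2.44 -0.03  0.46 -1.53]
[-0.07119698  0.13792764]
[[-0.09   0.819  0.567]
 [ 0.996  0.074  0.051]
 [-0.     0.569 -0.822]]
```

View pics/w29.png

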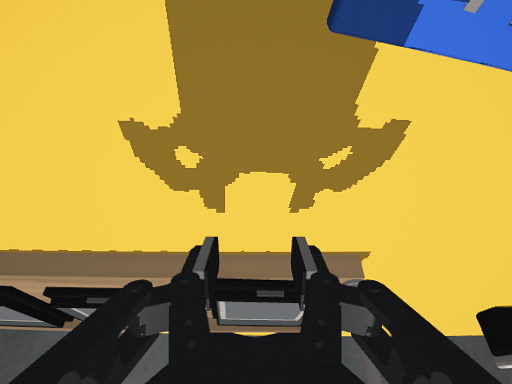

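>>> {"api": "carry_out", "payload": {
  "moves": [
    [[0,0,0,0.22,0,0,0],[0,0,0,0,0.185,0.128,0],[0,0,0,0,0.185,0.128,0],[0,0,0,0,0.185,0.128,0],[0,0,0,0,0.185,0.128,0],[0,0,0,0,0.185,0.128,0],[0,0,0,0,0.185,0.128,0],[0,0,0,0,0,0,0]]
  ]
}}

```text
time: 24.52
tool_pos: [0.5405, 0.1345, 0.0293]
tool_rot: [0.202, 0.647, 0.702, 0.22]
contact_force: [-0.1, 0.3, 0.0]
gripper_width: 0.505
```

>>> {"api": "carry_out", "payload": {
  "moves": [
    [[0,0,0,0,0.185,0.128,0],[0,0,0,0,0.185,0.128,0],[0,0,0,0,0.185,0.128,0],[0,0,0,0,0.1,0.07,0],[0,0,0,0,0.1,0.068,0],[0,0,0,0,0,0,0]]
  ]
}}

```text
time: 25.02
tool_pos: [0.5762, 0.1398, 0.029]
tool_rot: [0.202, 0.645, 0.703, 0.22]
contact_force: [0.8, 0.3, -0.4]
gripper_width: 0.502
```

>>> {"api": "carry_out", "payload": {
  "moves": [
    [[0,0,0,0,0.06,0.04,0],[0,0,0,0,0,0,0]]
  ]
}}

```text
time: 25.18
tool_pos: [0.5781, 0.1401, 0.0285]
tool_rot: [0.201, 0.645, 0.703, 0.22]
contact_force: [0.2, -1.0, 1.0]
gripper_width: 0.503
```

>>> {"api": "carry_out", "payload": {
  "moves": [
    [[0,0,0,0,0.05,0.034,0],[0,0,0,0,0.03,0.02,0],[0,0,0,0,0,0,0]]
  ]
}}

```text
time: 25.43
tool_pos: [0.5787, 0.1403, 0.0272]
tool_rot: [0.199, 0.646, 0.704, 0.217]
contact_force: [-27.7, -3.5, 21.1]
gripper_width: 0.503
```

>>> {"api": "carry_out", "payload": {
  "moves": [
    [[0,0,0,0,-0.8,-0.57,0],[0,0,0,0,-0.8,-0.56,0],[0,0,0,0,-0.8,-0.56,0],[0,0,0,-0.7,0.4,-0.57,0],[0,0,0,-0.7,0.4,-0.57,0],[0,0,0,-0.7,0.4,-0.57,0],[0,0,0,-0.8,0,0,0],[0,0,0,-0.75,0,0,0]]
  ]
}}

```text
time: 26.1
tool_pos: [0.4795, -0.0168, 0.1173]
tool_rot: [0.205, 0.644, 0.703, 0.221]
contact_force: [0.8, 0.4, -0.8]
gripper_width: 0.499
```

Run:
```python
from h import *
s=st(); print(ts(s['tool_pos']))
d=shot('wrist','w30');np.save('pics/w30s.npy',np.r_[s['tool_pos'],s['tool_rot']])
a=d['frame'][:,:,::-1]; cv2.imwrite('pics/w30b.png',cv2.resize(a,(800,600),interpolation=cv2.INTER_CUBIC))
d=shot('top','t30'); a=cv2.imread('pics/t30.png')[115:225,140:310]; cv2.imwrite('pics/t30c.png',cv2.resize(a,None,fx=4.6,fy=4.6,interpolation=cv2.INTER_CUBIC))
```

```text
26.1 pos [ 0.4795 -0.0168  0.1173] rot [0.2051 0.6439 0.7031 0.2214] F [ 0.8  0.4 -0.8] g 0.5 j [-0.33 -0.66  2.46  0.32  0.8  -2.15]
[-0.08912234 -0.00308336]
```

View pics/w30b.png

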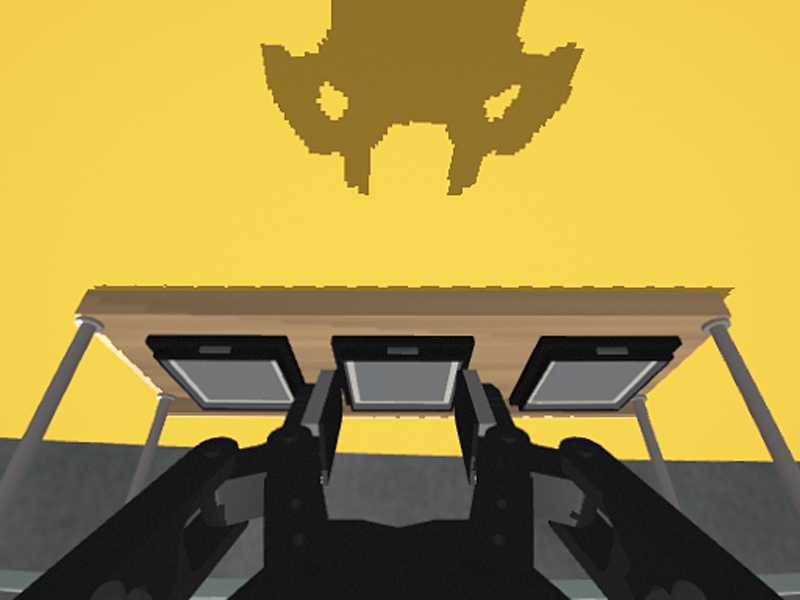

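View pics/t30c.png

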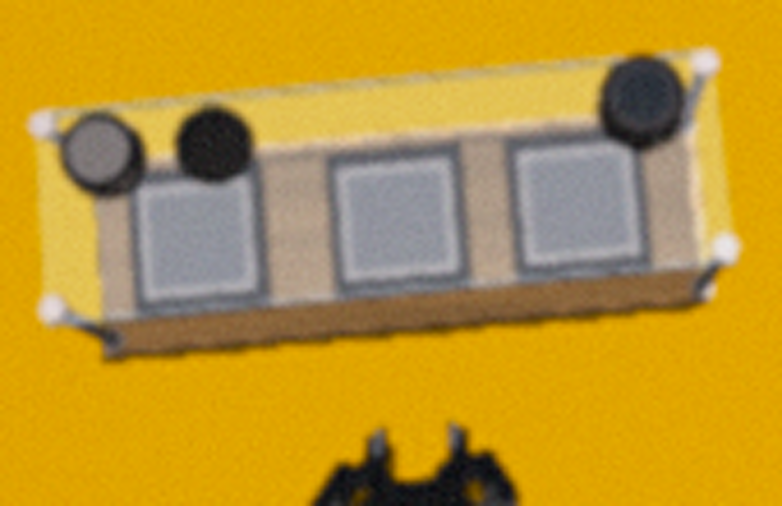

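Run:
```python
from h import *
d=load('t30');c=lambda u,v:(140+u/4.6-.4,115+v/4.6-.4)
for k,p in dict(left=[(132,182),(256,172),(268,301),(143,313)],cen=[(329,155),(458,144),(468,283),(339,297)],right=[(507,143),(637,131),(649,264),(518,278)]).items():
    q=[ts(onplane(d,*c(*x),.03)) for x in p];th,t,e=fitrect([(.056,.052),(.056,-.052),(-.056,-.052),(-.056,.052)],q);print(k,round(np.degrees(th),2),t.round(4),e.round(4))
w=load('w30');W=wristW(w,np.load('pics/w30s.npy'))
for k,p in dict(right=[(147,337),(291,337)],cen=[(332,337),(473,337)],left=[(541,337),(682,337)],pl=[(93,290),(733,290)],post=[(90,323),(717,323)]).items():
    q=[ts(onplane(w,x[0]*.64-.2,x[1]*.64-.2,{'pl':0,'post':.022}.get(k,.03),W)) for x in p];print(k,np.round(q,4),np.round((q[0]+q[1])/2,4))
```

```text
left 0.52 [0.0764 0.1497] [0.006  0.0086 0.0067 0.008 ]
cen -0.19 [ 0.0794 -0.0015] [0.0038 0.0034 0.0048 0.0032]
right -0.03 [ 0.0789 -0.137 ] [0.0055 0.0048 0.0062 0.0042]
right [[ 0.0143 -0.1824]
 [ 0.0135 -0.0789]] [ 0.0139 -0.1307]
cen [[ 0.0133 -0.05  ]
 [ 0.0129  0.0486]] [ 0.0131 -0.0007]
left [[0.0128 0.0964]
 [0.0129 0.1975]] [0.0129 0.147 ]
pl [[-0.0016 -0.2259]
 [-0.0031  0.239 ]] [-0.0023  0.0065]
post [[ 0.0087 -0.2246]
 [ 0.007   0.2232]] [ 0.0079 -0.0007]
```

>>> {"api": "carry_out", "payload": {
  "moves": [
    [[-0.65,0,0,0,0,0,-1],[-0.65,0,0,0,0,0,-1],[-0.65,0,0,0,0,0,-1],[-0.65,0,0,0,0,0,-1],[0,0,0,-0.54,-0.247,0.77,-1],[0,0,0,-0.54,-0.247,0.77,-1],[0,0,0,-0.53,-0.23,0.74,-1],[0,0,0,0,0,0,-1]]
  ]
}}

```text
time: 26.87
tool_pos: [0.5268, -0.0626, 0.0383]
tool_rot: [0.263, 0.621, 0.676, 0.296]
contact_force: [-1.3, 1.4, -1.7]
gripper_width: -0.001
```

Run:
```python
from h import *
s=st(); print(ts(s['tool_pos']));M=q2R(s['tool_rot']);print('lean',np.degrees(np.arccos(-M[2,2])),M.round(3)[:,1:])
d=shot('wrist','w31');np.save('pics/w31s.npy',np.r_[s['tool_pos'],s['tool_rot']])
```

```text
26.87 pos [ 0.5268 -0.0626  0.0383] rot [0.2627 0.621  0.6765 0.2961] F [-1.3  1.4 -1.7] g -0.0 j [-0.47 -0.31  2.46  1.02  0.48 -2.94]
[-0.04592566 -0.05277633]
lean 46.64207067273029 [[ 0.685  0.723]
 [ 0.053  0.074]
 [ 0.727 -0.687]]
```

View pics/w31.png

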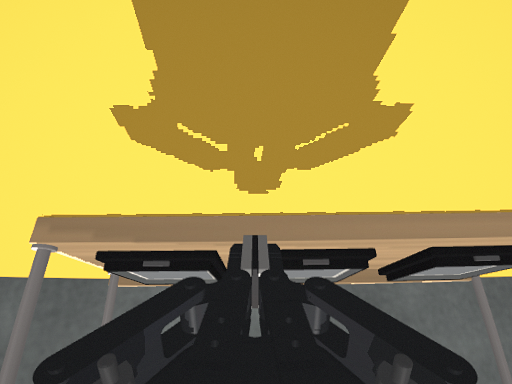

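>>> {"api": "carry_out", "payload": {
  "moves": [
    [[0,0,0,-0.38,-0.09,0.086,-1],[0,0,0,0,0,0,-1],[0,0,0,0,0.33,0.352,-1],[0,0,0,0,0.33,0.352,-1],[0,0,0,0,0.33,0.352,-1],[0,0,0,0,0,0,-1]]
  ]
}}

```text
time: 27.42
tool_pos: [0.5925, -0.0724, 0.0486]
tool_rot: [0.273, 0.615, 0.676, 0.3]
contact_force: [0.7, 1.6, 0.9]
gripper_width: -0.0
```

Run:
```python
from h import *
s=st(); print(ts(s['tool_pos']))
d=shot('wrist','w32');np.save('pics/w32s.npy',np.r_[s['tool_pos'],s['tool_rot']])
```

```text
27.42 pos [ 0.5925 -0.0724  0.0486] rot [0.2729 0.6152 0.6758 0.3004] F [0.7 1.6 0.9] g -0.0 j [-0.42 -0.14  2.31  1.1   0.42 -2.99]
[ 0.01862176 -0.06829299]
```

View pics/w32.png

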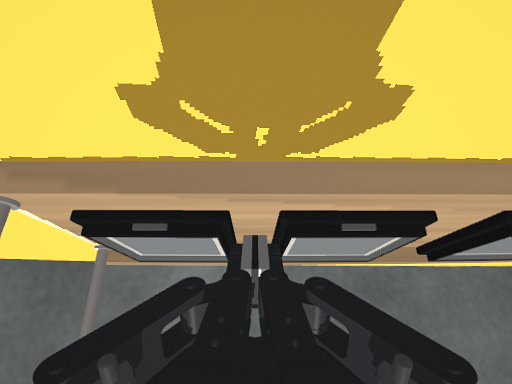

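>>> {"api": "carry_out", "payload": {
  "moves": [
    [[0,0,0,0,0.137,0.297,-1],[0,0,0,0,0.137,0.297,-1],[0,0,0,0,0.137,0.297,-1],[0,0,0,0,0.137,0.297,-1],[0,0,0,0,0,0,-1],[0,0,0,-0.15,0,0,-1],[0,0,0,0,0,0,-1]]
  ]
}}

```text
time: 28.05
tool_pos: [0.6387, -0.0748, 0.029]
tool_rot: [0.271, 0.617, 0.676, 0.299]
contact_force: [0.1, 0.2, 0.8]
gripper_width: -0.004
```

>>> {"api": "carry_out", "payload": {
  "moves": [
    [[0,0,0,-0.12,0,0,-1],[0,0,0,-0.12,0,0,-1],[0,0,0,-0.1,0,0,-1],[0,0,0,0,0,0,-1]]
  ]
}}

```text
time: 28.38
tool_pos: [0.6406, -0.0893, 0.0285]
tool_rot: [0.271, 0.617, 0.675, 0.299]
contact_force: [-1.7, 1.6, 2.6]
gripper_width: -0.002
```

Run:
```python
from h import *
s=st(); print(ts(s['tool_pos']))
d=shot('wrist','w33');np.save('pics/w33s.npy',np.r_[s['tool_pos'],s['tool_rot']])
```

```text
28.38 pos [ 0.6406 -0.0893  0.0285] rot [0.271  0.6174 0.6753 0.2988] F [-1.7  1.6  2.6] g -0.0 j [-0.41  0.04  2.19  1.19  0.39 -3.09]
[ 0.06510489 -0.08926961]
```

View pics/w33.png

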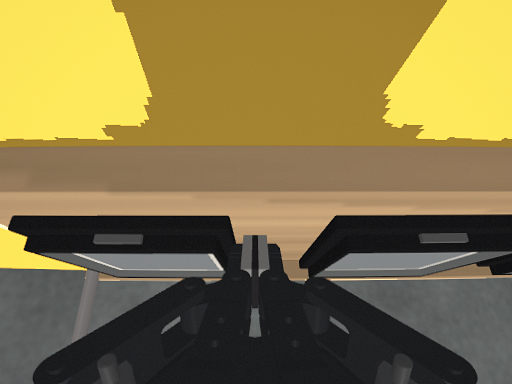

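>>> {"api": "carry_out", "payload": {
  "moves": [
    [[0,0,0,0.12,0,0,-1],[0,0,0,0,-0.3,-0.35,-1],[0,0,0,0,-0.62,-0.7,-1],[0,0,0,0,-0.62,-0.7,-1],[0,0,0,0,-0.62,-0.7,-1],[0.8,0,0,0.3,0,-0.6,-1],[0.8,0,0,0.3,0,-0.6,-1],[0.8,0,0,0,0,-0.6,-1]]
  ]
}}

```text
time: 29.1
tool_pos: [0.4667, -0.0792, 0.0682]
tool_rot: [0.214, 0.636, 0.7, 0.244]
contact_force: [0.6, -0.1, 0.5]
gripper_width: -0.001
```

>>> {"api": "carry_out", "payload": {
  "moves": [
    [[0,0,0,0,0,0,-1],[0,0,0,0,0,0,-1]]
  ]
}}

```text
time: 29.27
tool_pos: [0.4716, -0.0813, 0.0744]
tool_rot: [0.22, 0.633, 0.7, 0.247]
contact_force: [-0.8, -0.2, -0.5]
gripper_width: 0.004
```

Run:
```python
from h import *
s=st(); print(ts(s['tool_pos']))
w=shot('wrist','w34')
d=shot('top','t34'); a=cv2.imread('pics/t34.png')[115:225,140:310]; cv2.imwrite('pics/t34c.png',cv2.resize(a,None,fx=4.6,fy=4.6,interpolation=cv2.INTER_CUBIC))
```

```text
29.27 pos [ 0.4716 -0.0813  0.0744] rot [0.2201 0.6332 0.6997 0.2471] F [-0.8 -0.2 -0.5] g 0.0 j [-0.56 -0.58  2.5   0.6   0.75 -2.58]
[-0.10258537 -0.06658444]
```

View pics/t34c.png

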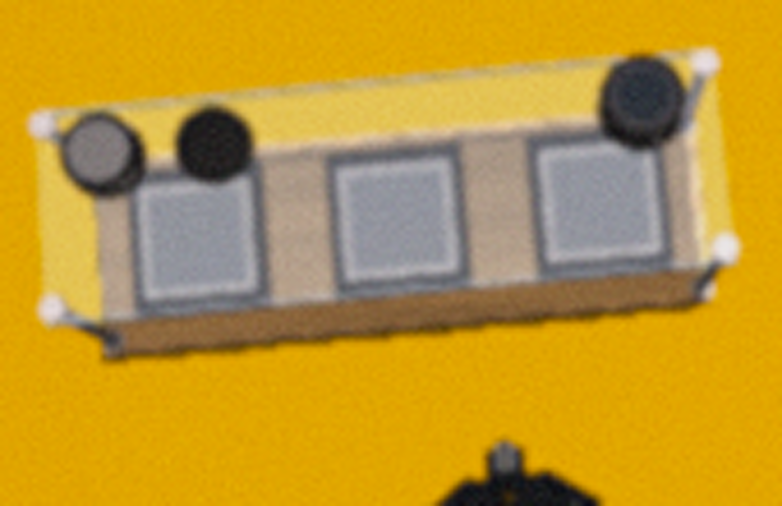

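View pics/w34.png

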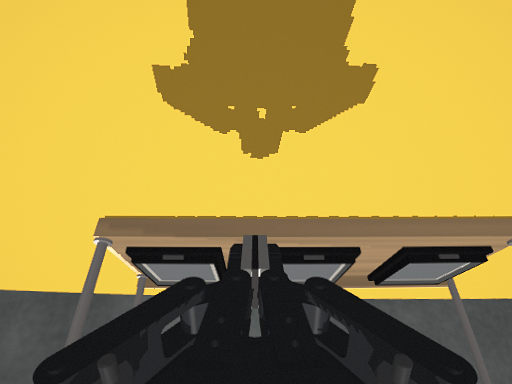

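>>> {"api": "carry_out", "payload": {
  "moves": [
    [[0.7,-0.11,0.16,0,0,0,0],[0,0,0,-0.68,0,0.46,0],[0,0,0,-0.68,0,0.46,0],[0,0,0,-0.67,0,0.46,0],[0,0,0,0,0,0,0],[0,0,0,0,0,0,0]]
  ]
}}

```text
time: 29.87
tool_pos: [0.5067, -0.1576, 0.0209]
tool_rot: [0.195, 0.649, 0.701, 0.223]
contact_force: [0.2, 0.6, -0.3]
gripper_width: 0.503
```

Run:
```python
from h import *
d=load('t34');c=lambda u,v:(140+u/4.6-.4,115+v/4.6-.4)
for k,p in dict(left=[(132,182),(256,172),(268,301),(143,313)],cen=[(329,155),(458,144),(468,283),(339,297)],right=[(528,142),(655,131),(669,262),(541,277)]).items():
    q=[ts(onplane(d,*c(*x),.03)) for x in p];th,t,e=fitrect([(.056,.052),(.056,-.052),(-.056,-.052),(-.056,.052)],q);print(k,round(np.degrees(th),2),t.round(4))
s=st(); print(ts(s['tool_pos'])); M=q2R(s['tool_rot']);print(M.round(3), 'head',np.degrees(np.arctan2(M[1,0],M[0,0])))
```

```text
left 0.52 [0.0764 0.1497]
cen -0.19 [ 0.0794 -0.0015]
right 0.46 [ 0.0783 -0.1525]
29.87 pos [ 0.5067 -0.1576  0.0209] rot [0.1948 0.6486 0.7012 0.2231] F [ 0.2  0.6 -0.3] g 0.5 j [-0.65 -0.19  2.33  0.68  0.67 -2.77]
[-0.07432385 -0.14571274]
[[-0.083  0.823  0.563]
 [ 0.996  0.059  0.06 ]
 [ 0.016  0.566 -0.825]] head 94.75152083421499
```

>>> {"api": "carry_out", "payload": {
  "moves": [
    [[0,0,0,-0.14,0.1,-0.16,0],[0,0,0,0,0.21,0.145,0],[0,0,0,0,0.21,0.145,0],[0,0,0,0,0.21,0.145,0],[0,0,0,0,0.21,0.145,0],[0,0,0,0,0.21,0.145,0],[0,0,0,0,0.21,0.145,0],[0,0,0,0,0,0,0]]
  ]
}}

```text
time: 30.53
tool_pos: [0.5717, -0.1588, 0.0343]
tool_rot: [0.2, 0.646, 0.702, 0.224]
contact_force: [0.0, -0.2, 0.2]
gripper_width: 0.503
```

>>> {"api": "carry_out", "payload": {
  "moves": [
    [[0,0,0,0,0.21,0.145,0],[0,0,0,0,0.2,0.14,0],[0,0,0,0,0.18,0.125,0],[0,0,0,0,0.05,0.034,0],[0,0,0,0,0.05,0.034,0],[0,0,0,0,0,0,0]]
  ]
}}

```text
time: 31.03
tool_pos: [0.6035, -0.156, 0.0335]
tool_rot: [0.199, 0.647, 0.702, 0.224]
contact_force: [-0.2, -0.5, 0.3]
gripper_width: 0.502
```

>>> {"api": "carry_out", "payload": {
  "moves": [
    [[0,0,0,0,-0.3,-0.2,0],[0,0,0,0,-0.09,0.125,0],[0,0,0,0,0,0,0],[0,0,0,0,0.16,0.11,0],[0,0,0,0,0.14,0.095,0],[0,0,0,0,0.05,0.034,0],[0,0,0,0,0,0,0]]
  ]
}}

```text
time: 31.62
tool_pos: [0.6046, -0.1561, 0.027]
tool_rot: [0.198, 0.646, 0.703, 0.222]
contact_force: [-28.2, -2.7, 18.2]
gripper_width: 0.499
```

>>> {"api": "carry_out", "payload": {
  "moves": [
    [[0,0,0,0,0.05,0.034,0],[0,0,0,0,0,0,0]]
  ]
}}

```text
time: 31.78
tool_pos: [0.6049, -0.156, 0.0268]
tool_rot: [0.196, 0.646, 0.704, 0.221]
contact_force: [-56.1, -3.4, 38.7]
gripper_width: 0.501
```

>>> {"api": "carry_out", "payload": {
  "moves": [
    [[0,0,0,0,-0.8,-0.56,0],[0,0,0,0,-0.8,-0.56,0],[0,0,0,0,-0.8,-0.56,0],[0,0,0,0.4,0,-0.6,0],[0,0,0,0.4,0,-0.6,0],[0,0,0,0,0,0,0],[0,0,0,0,0,0,0]]
  ]
}}

```text
time: 32.37
tool_pos: [0.4628, -0.1374, 0.0706]
tool_rot: [0.203, 0.645, 0.702, 0.224]
contact_force: [-0.0, -0.1, -0.1]
gripper_width: 0.502
```

Run:
```python
from h import *
s=st(); print(ts(s['tool_pos']))
d=shot('side','s35'); b=cv2.imread('pics/s35.png'); b=cv2.resize(b,(640,480))
d=shot('top','t35'); a=cv2.imread('pics/t35.png')[115:225,140:310]; cv2.imwrite('pics/t35c.png',cv2.resize(a,None,fx=4.6,fy=4.6,interpolation=cv2.INTER_CUBIC)); cv2.imwrite('pics/s35b.png',b)
```

```text
32.37 pos [ 0.4628 -0.1374  0.0706] rot [0.2028 0.6455 0.7016 0.2237] F [-0.  -0.1 -0.1] g 0.5 j [-0.69 -0.49  2.44  0.59  0.82 -2.67]
[-0.11620715 -0.12170391]
```

View pics/t35c.png

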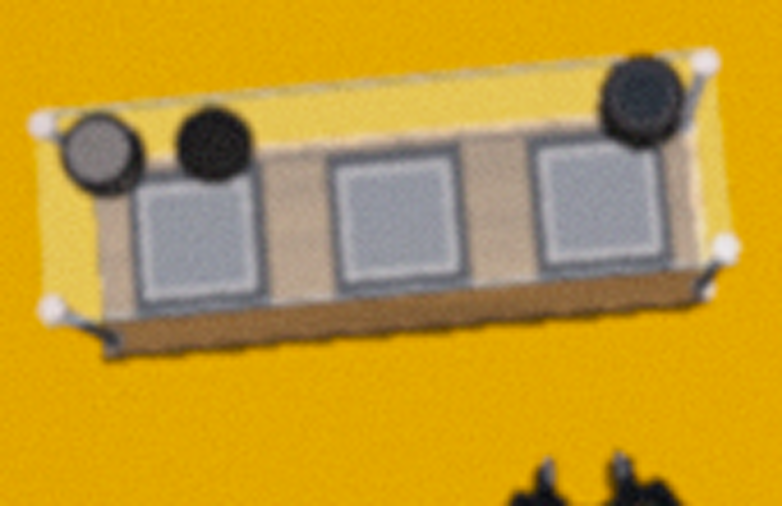

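View pics/s35b.png

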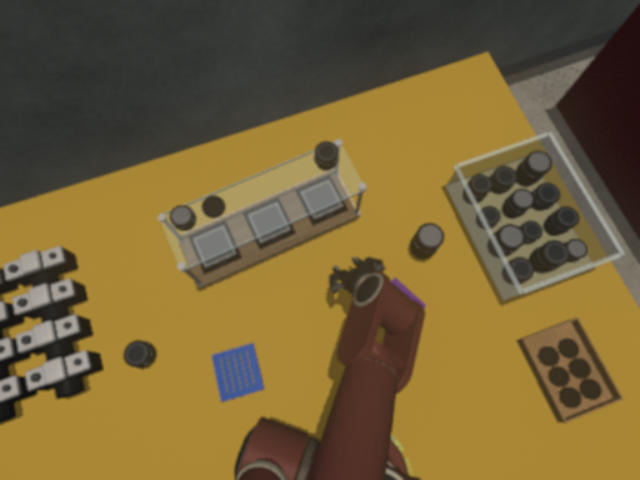

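All three cases lie window up, evenly spaced and against the rail. The lenses have not moved and the robot touches nothing, so I am handing the job in.

```bash
python3 -c "
from h import *
print(ticket.job_done())"
```

```text
the job is handed in; nothing more can be done
None
```

The filter case is turned over and in its place. All three cases lie window up against the rear rail, and I handed the job in at about 32 s of robot time.

**What I did:**
- I slid the loose case in front of the gap, squared it, and swung it up against the plinth until it tipped over window up.
- I then pushed it and the two side cases back to the rail.
- The right case had crept about 10 mm towards the middle while I squared it. I moved it sideways to even the gaps and pressed it home again.

**Last checks:**

| Case | Centre x (mm, home is 80) | Centre y (mm) | Turned by |
|---|---|---|---|
| Left | 76 | 150 | 0.5° |
| Middle | 79 | -1.5 | -0.2° |
| Right | 78 | -152.5 | 0.5° |

- **Spacing:** both spacings come to about 151 mm, with a measuring error of a few millimetres. These positions are from the overhead view just before the last press on the right case; the view after it looked the same, but I did not measure it.
- **Rail contact:** each case pushed back with a clear rise in force when it met the rail. The left case reads 76 mm instead of 80 mm, which disagrees with its 28 N contact. Its rear corner was partly hidden by a lens, so I trust the contact more.
- **Surroundings:** both table lenses look to be where they were, by eye, and the arm touched nothing at hand-in.

**What went wrong on the way:**
- Dragging the case from above slipped.
- The first lift slipped off and the case dropped back flat on the table. The second lift worked.
- The last press on the right case reached about 68 N at the fingertips, more than I intended but under the 120 N limit.

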